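# Set and lock a height stop on a bushing sleeve

### The arm

A 6-joint arm with a two-finger parallel gripper is mounted at the origin on the work surface. World frame = base frame: x ahead of the robot, y to its left, z up, the work surface at z = 0. Lengths are in mm, angles in degrees, forces in N, time in s.
With the tool pointing down it reaches from about 300 to 850 mm from the base axis. Payload 4.2 kg.
Tool frame: the origin (TCP) lies at the very end of the fingers, on their centre line; the grasp point (between the pads) lies 19 mm behind it (env.grip_depth is the distance from the TCP to the grasp point, in mm); y points along the fingers, z is the direction in which the jaws open and shut, and the axes are right-handed (so a half turn about y gives the same grasp; the last joint's range is limited). The gripper opens to 91 mm and grips with 3 to 60 N. Pads are 32 mm wide; open, the fingers measure 118 mm over their backs; the gripper's body (76 mm by 178 mm) begins 60 mm behind the grasp point.
Start: joints at [-64.802, 18.312, 89.639, -0, 72.044, -1.146], TCP at [255.173, -515.296, 213.976] pointing down, gripper open.
Joint ranges: [-177.97, 177.97], [-48.28, 115.42], [12.27, 149.76], [-77.06, 257.06], [2.81, 150.46], [-146.56, 146.56]. Speed limits (degrees/s): [147.25, 147.25, 180, 180, 180, 180].

### API

Orientations are given as [roll, pitch, yaw] about the fixed x, y, z axes, in that order (R = Rz(yaw) Ry(pitch) Rx(roll)).
In Python, from workcell import state, imaging, job, env gives the robot as it stands.
- The arm moves only by the shell command python3 -m pendant 'ROWS' [FORCE]. ROWS is JSON, a list of rows, each an object with "delta_pos": the shift along the tool's x, y, z in cm, a list of three; "twist": the turn, a rotation vector about the tool's x, y, z in degrees, a list of three; "grip": the opening in per cent of the stroke, from 0 (shut) to 100 (fully open). In form: [{"delta_pos": [tx, ty, tz], "twist": [wx, wy, wz], "grip": grip}, ...]. A call has exactly 5 rows; each row is the pose to reach, as a shift and turn from the pose commanded when the call began, along the tool's axes at that moment; what a row does not reach only later rows make up. A row lasts 1/10 s, in which the tool goes at most 50 mm and 8.59 degrees, less where a joint would pass 70% of its speed; a pose out of reach is approached as far as the arm can. A call with a gripper value outside its range is refused whole. The fingers move at their own pace and stop on an object; FORCE is the grip in N (left out, the last holds). Time passes only in rows, so rows that repeat a pose let the fingers close, or fill a call up. It gives the time, the measured TCP pose, the force and the opening at its end, in the units of the state.
- state(): the state, without advancing time (a new reading comes with each control period).
- imaging.grab_frame(name): name is "scene" or "side" or "wrist"; returns (picture, depth): 384x512x3 uint8, red, green, blue; 384x512 float32, mm along the optical axis (not along the pixel's ray), 0 where there is no reading.
- imaging.camera_info(name): a dict with "fx", "fy", "cx", "cy" (pixels), "R" (3x3) and "t" (3): a world point X has camera coordinates R X + t. Camera axes: x right, y down, z forward; pixel columns grow to the right and rows downward; lengths in mm; the calibration is good to about 2 mm. A picture is of the moment at which its call begins: read the wrist's pose just before it. camera_info takes no time and is no camera call; for the wrist camera it gives the pose at the moment of the call.
- job.job_done(): hands the job in, once; it reports no verdict.
The state is a dict: "time_s": time; "qpos": joint angles; "qvel": joint speeds; "effort": joint torques, N m; "ee_pos": TCP position; "ee_rot": TCP orientation; "force": force on the tool from outside, world axes, zero at the start; "torque": the same for the moment, N m; "gripper_width": finger opening in mm.
Only numpy, scipy, OpenCV 4.12 (cv2) and the standard library are available. Lean on these libraries where they do the work, as an engineer would, in place of code of your own. Each camera call takes 0.05 s, during which the arm holds its last target.

### The job

Set the height gauge to the bronze bushing sleeve that stands on its base: slide the sleeve back under the stop rod until it sits in the vee back stop, push the rod down gently until its foot rests on top of the sleeve, then swing the clamp lever round until it lies along the arm to lock the rod. Leave the sleeve standing under the foot, and do not disturb the other things on the gauge and the table.

Things in the scene. Friction and masses are not known exactly. Their poses are not given: they have to be found in the camera images.
- gauge: Fixed height gauge stand (comparator type). Steel-topped base plate 200 mm (its x) by 220 mm (its y), top face 25 mm above the table. Origin: centre of the base's underside; -x is its front (robot side), z up. The base in front of the rod is bare and flat, and open to the front; a black socket stands at its right rear.
- vee_seat (a point): Point on the base's top face on the stop rod's vertical axis, (+30, -40) mm from the gauge's origin; axes as the gauge's. A fixed vee back stop, 16 mm high, lies behind it: two faces at 120 degrees, open to the front. A 30 mm cylinder slid to +x until it touches both faces stands exactly here. Arm and rod overhang it: push in with tilted fingers, tips leading, gripper leaning back to the front.
- column_top (a point): Top of the gauge's 30 mm steel column (157 mm above the base top), 120 mm to +y of the rod axis. A grey arm 40 mm wide (underside 122 mm, top 152 mm above the base top) runs along y from the column to the rod, which slides up and down in it.
- sleeve_mid (a point): Bronze bushing sleeve, a plain tube 30 mm outside diameter, 18 mm bore, 40 mm tall, about 160 g, standing upright and loose on the gauge's base in front of the rod. The point is on its axis, half-way up (20 mm above the base top); z is its axis.
- stop_foot (a point): Centre of the flat underside of the stop rod's foot, a 24 mm disc 8 mm thick at the lower end of the 12 mm rod. It must come to rest on the top of the sleeve.
- stop_head (a point): Centre of the top face of the stop rod's round knurled head (28 mm across, 16 mm high), 183 mm above the foot's underside: press here, straight down. Make the last few mm at about 20 mm/s or slower: the rod stops hard on the sleeve.
- stop_rod (a joint): How far the stop rod is lowered, 0 to 0.070 m; the foot's underside is 85 mm minus this above the base top (so it meets a standing 40 mm sleeve at 0.045). While unlocked it stays where it is left; moving it takes about 3 N downwards, a little more when moved faster. Once locked it holds against about 20 N.
- lever_pivot (a point): Point on the clamp lever's vertical pivot axis, on the arm 28 mm to the +y side of the rod axis, 180 mm above the base top; x, y axes as the gauge's.
- lever_knob (a point): Centre of the upright black knob at the free end of the clamp lever, 70 mm from the pivot axis: 18 mm across and 37 mm high (17 mm above to 20 mm below this point, which is 180 mm above the base top). Push it sideways with the fingertips.
- clamp_lever (a joint): Clamp lever angle, 0 to 1.57 rad. At 0 it points to the gauge's front (-x); it turns clockwise seen from above, its knob going from the front towards the column, and at 1.57 it lies along the arm pointing to +y, locked. It starts clamping from about 1.0 rad. It stays where it is left; about 2 to 3 N at the knob turns it.
- ramekin_rim (a point): Bystander: white ceramic ramekin, 88 mm across, 45 mm high, on the table; this point is the centre of its mouth.
- socket: Bystander: black steel deep socket, 26 mm across, 64 mm tall, standing at the right rear of the gauge's base. Origin: centre of its underside.
- kingpin: Bystander: chrome kingpin bolt, 10 mm thick, 69 mm long, lying on the table along its x.
- heel_brake: Bystander: red rubber heel brake block, 70 x 32 x 36 mm, on the table. Origin: centre of its underside.
- wheel: Bystander: cream skate wheel, 58 mm across, 31 mm high, lying flat on the table. Origin: centre of its underside.
- bearing_a: Bystander: skate bearing, 22 mm across, 7 mm high, flat on the table.
- bearing_b: Bystander: another such skate bearing.

How it is judged:
By the outcome, as a careful person would: the job done as asked, in the order asked, and still so for the second after the job is handed in, with the robot touching nothing.
It also fails if it takes over 54 s, if anything falls off the work surface, if the arm or the gripper's body presses on something with over 40 N, if the wrist force passes 120 N, or if a joint passes its speed limit or range.

## Working session

There is one attempt and no reset: what is moved stays moved. The work goes in short steps, Python scripts to look and compute and a shell command to move; the robot and the scene stay as the last step left them, time stands still between calls to the robot, and variables do not carry over. Pictures are saved under pics/ and viewed, and the job is handed in when it is done.

```bash
ls; mkdir -p pics; cat > h.py <<'E'
from workcell import state, imaging, job, env
import numpy as np, cv2
def grab(n,f):
    ci=imaging.camera_info(n); p,d=imaging.grab_frame(n)
    cv2.imwrite('pics/'+f+'.png',cv2.cvtColor(p,cv2.COLOR_RGB2BGR)); np.savez('pics/'+f+'.npz',p=p,d=d,**{k:np.array(ci[k]) for k in ci})
    return p,d,ci
def load(f):
    z=np.load('pics/'+f+'.npz'); return z['p'],z['d'],{k:z[k] for k in ['fx','fy','cx','cy','R','t']}
def cloud(d,ci):
    v,u=np.mgrid[0:d.shape[0],0:d.shape[1]]
    c=np.stack([(u-ci['cx'])/ci['fx']*d,(v-ci['cy'])/ci['fy']*d,d],-1)
    return (c-np.array(ci['t']))@np.array(ci['R'])
def plane(u,v,z,ci):
    R=np.array(ci['R']);o=-R.T@np.array(ci['t']);r=R.T@np.array([(u-ci['cx'])/ci['fx'],(v-ci['cy'])/ci['fy'],1.])
    return o+r*(z-o[2])/r[2]
def proj(X,ci):
    c=np.array(ci['R'])@np.array(X)+np.array(ci['t']); return ci['fx']*c[0]/c[2]+ci['cx'],ci['fy']*c[1]/c[2]+ci['cy']
E
python3 - <<'E'
from h import *
for n in ['scene','side','wrist']:
    p,d,ci=grab(n,n+'0'); R=np.array(ci['R']);print(n,ci['fx'],-R.T@np.array(ci['t']),R[2],(d>0).mean())
print(state())
E
```

```text
pics
scene 499.17849212272995 [1173.34469547 -900.79505226 1017.83303693] [-0.44392458  0.6584897  -0.60771891] 0.9817860921223959
side 364.9175467488854 [ 334.4258286  -622.11517818  990.76738455] [ 0.22932256  0.60328905 -0.76384127] 0.9957326253255209
wrist 312.7949625190287 [ 316.03720345 -484.60657252  384.12041912] [-0.21861999 -0.10511925 -0.97013156] 0.9955037434895834
{'time_s': 0.15, 'qpos': array([-6.48017120e+01,  1.83431646e+01,  8.96888039e+01, -1.27406391e-03,
        7.20441034e+01, -1.14548330e+00]), 'qvel': array([-0.03708932, -0.16576545, -0.14984594, -0.02827462,  0.04135028,
        0.0210244 ]), 'effort': array([ 3.32559075e-04, -4.12773228e+01, -2.32155097e+01,  7.27358717e-02,
        4.33355744e-02, -1.09521038e-04]), 'ee_pos': array([ 255.00085309, -514.95209193,  213.3245215 ]), 'ee_rot': array([-9.00760810e+01,  3.09518202e-04, -1.53655835e+02]), 'force': array([ 0.07561872,  0.15197622, -1.12652831]), 'torque': array([ 0.06064977,  0.03475343, -0.0163144 ]), 'gripper_width': 91.04052287363297}
```

View pics/scene0.png

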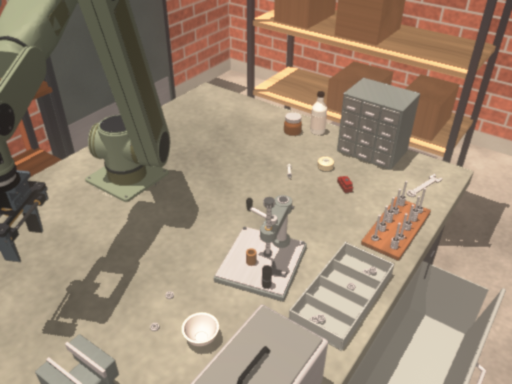

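View pics/side0.png

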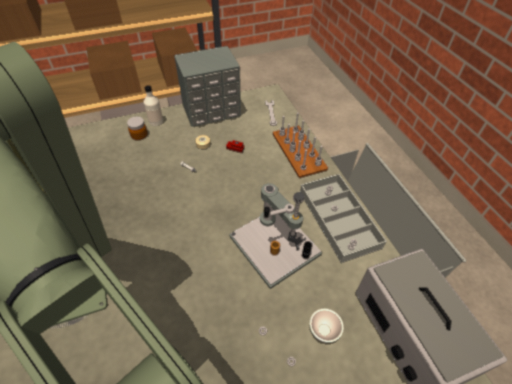

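View pics/wrist0.png

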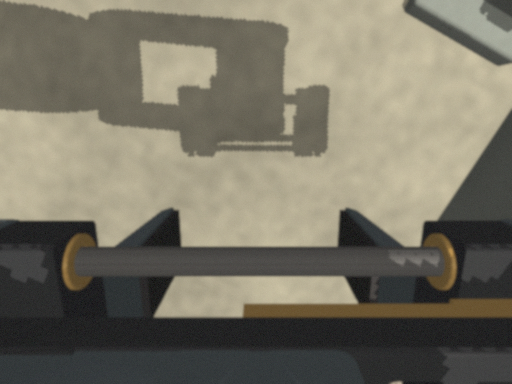

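The gauge is at about (262,262) in the scene view and (277,245) in the side view. I'll enlarge both.

```bash
python3 - <<'E'
from h import *
p,d,ci=load('scene0'); q=cv2.resize(p[185:305,205:315],None,fx=5,fy=5,interpolation=cv2.INTER_CUBIC)
cv2.imwrite('pics/sc.png',q[...,::-1])
p,d,ci=load('side0'); q=cv2.resize(p[175:290,225:330],None,fx=5,fy=5,interpolation=cv2.INTER_CUBIC)
cv2.imwrite('pics/si.png',q[...,::-1])
E
```

```text
(no output)
```

View pics/sc.png

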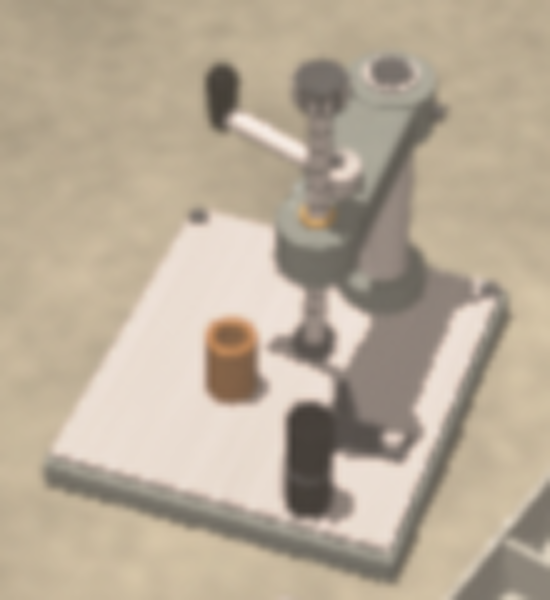

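View pics/si.png

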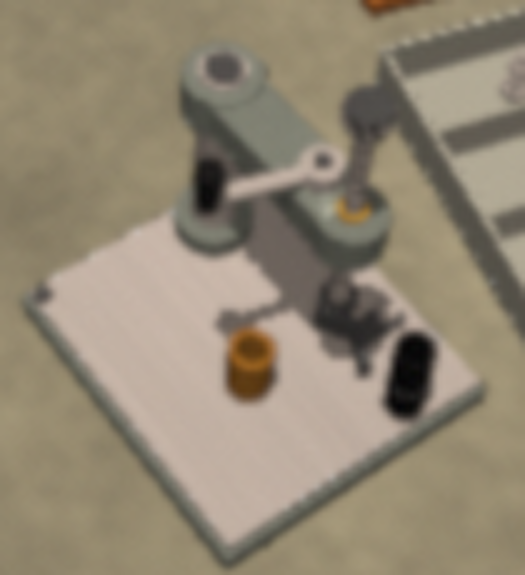

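```bash
python3 - <<'E'
from h import *
f=lambda c,o:((c[0]+.5)/5-.5+o[0],(c[1]+.5)/5-.5+o[1])
for n,o,cs in [('scene0',(205,185),[(48,462),(193,212),(508,298),(396,558)]),('side0',(225,175),[(26,298),(230,552),(487,386)])]:
    p,d,ci=load(n)
    for c in cs: print(n,plane(*f(c,o),25,ci).round(1))
    W=cloud(d,ci); hsv=cv2.cvtColor(p,cv2.COLOR_RGB2HSV)
    x0,y0=o
    m=np.zeros(d.shape,bool); m[y0:y0+120,x0:x0+110]=1
    t=m&(W[...,2]>17)&(W[...,2]<33)&(hsv[...,1]<60)&(hsv[...,2]>150)
    print('top',t.sum(),np.median(W[t],0)); r=cv2.minAreaRect(W[t][:,:2].astype(np.float32)); print(r,cv2.boxPoints(r))
    b=m&(hsv[...,1]>110)&(hsv[...,0]<22)&(W[...,2]<85); P=W[b]; print('bronze',b.sum(),P.min(0),P.max(0),np.median(P,0))
    tt=b&(W[...,2]>60); print('rim',W[tt][:,:2].mean(0),tt.sum(), cv2.minEnclosingCircle(W[tt][:,:2].astype(np.float32)))
    k=m&(hsv[...,2]<60)&(W[...,2]>170)
    print('knobish/high',k.sum(),W[k].mean(0))
    for zz in [(176,182),(218,232),(190,240)]:
        k=m&(W[...,2]>zz[0])&(W[...,2]<zz[1]);print(zz,k.sum(),np.median(W[k],0))
E
```

```text
scene0 [ 556.8 -205.    25. ]
scene0 [500.7   2.7  25. ]
scene0 [693.   47.8  25. ]
scene0 [ 744.8 -153.5   25. ]
top 2622 [ 610.40892164 -110.593548     25.81784862]
((648.01513671875, -66.58206176757812), (256.5492248535156, 220.05018615722656), 14.80418586730957) [[ 495.8854      7.014454]
 [ 552.1119   -205.7311  ]
 [ 800.1449   -140.17857 ]
 [ 743.9184     72.56697 ]]
bronze 101 [ 593.92028938 -121.04644026   34.97684253] [619.50217178 -91.04656294  69.83062067] [ 609.00506325 -113.32939444   59.39113477]
rim [ 607.76991903 -108.36313692] 47 ((605.6065673828125, -106.0191650390625), 15.187847137451172)
knobish/high 0 [nan nan nan]
(176, 182) 388 [647.02049698 -37.11358628 178.66654738]
(218, 232) 42 [587.92990274 -90.62560471 222.2536314 ]
(190, 240) 235 [619.98743583 -84.62836528 201.11998153]
side0 [496.5  -1.2  25. ]
side0 [ 552.6 -204.8   25. ]
side0 [ 740.7 -157.5   25. ]
top 2386 [ 585.72150092 -101.26596079   24.90548041]
((720.572998046875, -47.429229736328125), (403.4498596191406, 212.43817138671875), 14.96224308013916) [[ 498.26343     3.106781]
 [ 553.1112   -202.12894 ]
 [ 942.88257   -97.96524 ]
 [ 888.0348    107.27048 ]]
bronze 128 [ 590.17883072 -122.23801836    6.30077617] [849.4876323  173.38571382  69.93316582] [ 605.55261396 -107.22050221   53.99615828]
rim [ 603.309421   -107.64760246] 50 ((603.2744140625, -106.5883560180664), 14.696803092956543)
knobish/high 52 [578.85269649 -85.97734059 212.06611378]
(176, 182) 358 [640.95966834 -35.05321156 177.90368978]
(218, 232) 35 [584.4643528  -87.19018815 221.59862005]
(190, 240) 204 [627.15918552 -85.50785165 196.09902505]<stdin>:14: RuntimeWarning: Mean of empty slice.
  ret = um.true_divide(
```

```bash
python3 - <<'E'
from h import *
for n,o in [('scene0',(205,185)),('side0',(225,175))]:
    p,d,ci=load(n); W=cloud(d,ci); x0,y0=o
    m=np.zeros(d.shape,bool); m[y0:y0+120,x0:x0+110]=1
    def circ(name,lo,hi,near=None,rad=60):
        k=m&(W[...,2]>lo)&(W[...,2]<hi)
        if near is not None: k&=np.hypot(W[...,0]-near[0],W[...,1]-near[1])<rad
        P=W[k]
        if len(P)>3: print(n,name,len(P),P.mean(0).round(1),cv2.minEnclosingCircle(P[:,:2].astype(np.float32)),P[:,2].max().round(1))
    circ('head',287,305); circ('coltop',179,186,(632,9),30); circ('column shoulder',170,190,(632,9),35)
    circ('knob',218,228,(586,-92),30);circ('lev',200,215,(655,-77),20)
    circ('socket',80,95)
    k=m&(W[...,2]>80)&(W[...,2]<92); print(W[k][:,:2].round(0).tolist()[:20])
E
```

```text
scene0 coltop 122 [629.6   9.5 182. ] ((630.8356323242188, 10.047143936157227), 26.27353858947754) 185.7
scene0 column shoulder 228 [633.    3.9 180.1] ((629.9388427734375, 5.821008682250977), 32.55060958862305) 188.6
scene0 knob 22 [583.1 -82.  221.7] ((584.1376953125, -83.05028533935547), 9.184825897216797) 225.7
scene0 socket 133 [ 671.7 -108.7   88.1] ((665.88134765625, -76.20201110839844), 91.9604263305664) 95.0
[[634.0, 1.0], [636.0, 2.0], [639.0, 3.0], [641.0, 5.0], [643.0, 8.0], [643.0, 13.0], [633.0, -3.0], [635.0, -2.0], [637.0, 2.0], [641.0, 0.0], [640.0, 7.0], [642.0, 9.0], [644.0, 12.0], [633.0, -3.0], [636.0, -2.0], [636.0, 4.0], [640.0, 2.0], [642.0, 4.0], [642.0, 10.0], [644.0, 12.0]]
side0 coltop 106 [626.6   7.9 181.9] ((628.5149536132812, 9.113466262817383), 25.282455444335938) 185.8
side0 column shoulder 230 [627.4   2.2 179.3] ((631.26953125, 4.28694486618042), 30.839170455932617) 186.9
side0 knob 21 [580.7 -83.6 220.7] ((579.8143310546875, -84.49887084960938), 8.18094539642334) 223.5
side0 socket 89 [ 673.2 -130.2   88.8] ((664.3572387695312, -82.21366119384766), 85.52015686035156) 94.7
[[636.0, -3.0], [666.0, -108.0], [647.0, -108.0], [652.0, -111.0], [655.0, -112.0], [660.0, -113.0], [667.0, -114.0], [649.0, -110.0], [650.0, -114.0], [653.0, -115.0], [659.0, -117.0], [662.0, -118.0], [652.0, -113.0], [652.0, -117.0], [656.0, -116.0], [688.0, -139.0], [690.0, -140.0], [693.0, -141.0], [695.0, -142.0], [682.0, -142.0]]
```

```bash
python3 - <<'E'
from h import *
for n,o in [('scene0',(205,185)),('side0',(225,175))]:
    p,d,ci=load(n); W=cloud(d,ci); x0,y0=o
    m=np.zeros(d.shape,bool); m[y0:y0+120,x0:x0+110]=1
    P=W[m&(W[...,2]>228)]; print(n,len(P),P.mean(0)); print(np.histogram(P[:,2],np.arange(228,310,4)))
    T=P[P[:,2]>P[:,2].max()-7]; print(len(T),T.mean(0),cv2.minEnclosingCircle(T[:,:2].astype(np.float32)))
    S=W[m&(W[...,2]>84)&(W[...,2]<94)&(W[...,1]<-130)]; print('socket',len(S),S.mean(0),cv2.minEnclosingCircle(S[:,:2].astype(np.float32)))
    B=W[m&(W[...,2]>40)&(W[...,2]<140)&(np.hypot(W[...,0]-660.6,W[...,1]+106.4)<20)];print(np.histogram(B[:,2],np.arange(40,141,5)))
E
```

```text
scene0 202 [ 798.01108022 -320.06201039  463.1985326 ]
(array([ 5,  8,  6,  5,  5,  0,  7, 11, 15, 20, 57,  9,  0,  0,  0,  0,  0,
        0,  0,  0]), array([228, 232, 236, 240, 244, 248, 252, 256, 260, 264, 268, 272, 276,
       280, 284, 288, 292, 296, 300, 304, 308]))
54 [1173.34469547 -900.79505226 1017.83303693] ((1173.3447265625, -900.7950439453125), 9.999999747378752e-05)
socket 55 [ 688.20716435 -151.12624718   88.5108234 ] ((686.3195190429688, -151.0339813232422), 15.034988403320312)
(array([12,  0,  0,  0,  0,  0,  0,  0,  0,  5, 25, 18,  5,  4,  7,  6,  4,
        9,  2,  0]), array([ 40,  45,  50,  55,  60,  65,  70,  75,  80,  85,  90,  95, 100,
       105, 110, 115, 120, 125, 130, 135, 140]))
side0 185 [ 558.67841025 -264.34474544  482.45189234]
(array([ 5,  6,  4,  3,  0,  0,  4, 11, 10, 34, 51,  1,  0,  0,  0,  0,  0,
        0,  0,  0]), array([228, 232, 236, 240, 244, 248, 252, 256, 260, 264, 268, 272, 276,
       280, 284, 288, 292, 296, 300, 304, 308]))
56 [ 334.4258286  -622.11517818  990.76738455] ((334.42584228515625, -622.1151733398438), 9.999999747378752e-05)
socket 41 [ 687.06469104 -151.97768731   87.70846213] ((687.0704956054688, -152.27394104003906), 13.57226848602295)
(array([15,  0,  0,  0,  0,  0,  0,  0,  1,  3, 29,  9,  3,  3,  6,  2,  3,
        0,  0,  0]), array([ 40,  45,  50,  55,  60,  65,  70,  75,  80,  85,  90,  95, 100,
       105, 110, 115, 120, 125, 130, 135, 140]))
```

```bash
cat >> h.py <<'E'
from scipy.spatial.transform import Rotation as Ro
YAW=15.
def gax():
    a=np.deg2rad(YAW); return np.array([np.cos(a),np.sin(a),0]),np.array([-np.sin(a),np.cos(a),0])
def Rtilt(tau,yaw):
    a=np.deg2rad(yaw);u=np.array([np.cos(a),np.sin(a),0]);g=np.array([-np.sin(a),np.cos(a),0]);t=np.deg2rad(tau)
    y=np.sin(t)*u-np.cos(t)*np.array([0,0,1.]); z=-g; return np.column_stack([np.cross(y,z),y,z])
def plan(pos,R):
    s=state(); R0=Ro.from_euler('xyz',s['ee_rot'],degrees=True)
    print('delta cm',(R0.inv().apply(np.array(pos)-s['ee_pos'])/10).round(2).tolist(),'twist',np.degrees((R0.inv()*Ro.from_matrix(R)).as_rotvec()).round(1).tolist())
SL=np.array([604.5,-106.5]); ROD=np.array([660.6,-106.4])
E
python3 - <<'E'
from h import *
for n in ['scene0','side0']:
    p,d,ci=load(n); W=cloud(d,ci)
    k=(W[...,2]>252)&(W[...,2]<290)&(np.hypot(W[...,0]-660.6,W[...,1]+106.4)<30);P=W[k];T=P[P[:,2]>266]
    print(len(T),T.mean(0),cv2.minEnclosingCircle(T[:,:2].astype(np.float32)))
u,g=gax(); tgt=np.r_[SL,0]+8*u-[0,0,-58]; R=Rtilt(60,15); pre=tgt-110*R[:,1]+[0,0,60]
print(tgt,pre); plan(pre,R)
E
```

```text
77 [ 659.99129226 -106.08406038  269.90215379] ((658.2593383789062, -105.59192657470703), 15.610177040100098)
77 [ 657.50713531 -106.76559787  268.62025491] ((658.1261596679688, -106.29298400878906), 14.367319107055664)
[ 612.22740661 -104.42944764   58.        ] [ 520.2106132  -129.08527312  173.        ]
delta cm [-40.89, 4.06, -22.8] twist [6.0, 10.2, 59.8]
```

```bash
python3 -m pendant '[{"delta_pos":[-8,1,-4.5],"twist":[1,1.5,8],"grip":44},{"delta_pos":[-16,1,-9],"twist":[2,3,16],"grip":44},{"delta_pos":[-24,2,-13.5],"twist":[3,4.5,24],"grip":44},{"delta_pos":[-32,3,-18],"twist":[4,6,32],"grip":44},{"delta_pos":[-40.9,4,-22.8],"twist":[5,7,40],"grip":44}]' 10; python3 - <<'E'
from h import *
print(state()['qpos'].round(1)); plan([520,-129,173],Rtilt(60,15))
E
```

```text
time_s: 0.65
ee_pos: [396.6, -308.8, 194.9]
ee_rot: [-86.9, 40.5, -159.9]
force: [0.4, 1.2, -1.4]
gripper_width: 53.9
[-64.7   9.3 118.3  50.3  56.4 -24.2]
delta cm [-12.1, 12.49, -13.34] twist [0.8, 3.8, 19.4]
```

```bash
python3 -m pendant '[{"delta_pos":[-3,3.2,-3.4],"twist":[0.2,1,5],"grip":44},{"delta_pos":[-6,6.4,-6.8],"twist":[0.4,2,10],"grip":44},{"delta_pos":[-9,9.4,-10],"twist":[0.6,3,15],"grip":44},{"delta_pos":[-12.1,12.5,-13.3],"twist":[0.8,3.8,19.4],"grip":44},{"delta_pos":[-12.1,12.5,-13.3],"twist":[0.8,3.8,19.4],"grip":44}]' 10; python3 - <<'E'
from h import *
print(state()['qpos'].round(1)); plan([520,-129,173],Rtilt(60,15))
E
```

```text
time_s: 1.15
ee_pos: [518.0, -127.4, 169.4]
ee_rot: [-90.8, 59.6, -165.5]
force: [0.1, -0.1, 0.2]
gripper_width: 40.4
[-42.6  13.1 137.9 101.9  48.4 -56.3]
delta cm [-0.38, -0.05, 0.2] twist [0.3, -0.2, 0.4]
```

```bash
python3 - <<'E'
from h import *
p,d,ci=grab('wrist','w1'); W=cloud(d,ci); print(ci['t'],-np.array(ci['R']).T@ci['t'],state()['ee_pos'])
hsv=cv2.cvtColor(p,cv2.COLOR_RGB2HSV)
b=(hsv[...,1]>110)&(hsv[...,0]<22)&(W[...,2]<80)&(W[...,2]>20)&(np.hypot(W[...,0]-604,W[...,1]+107)<40); P=W[b]; print(b.sum(),P.min(0),P.max(0)); T=P[P[:,2]>61];print(len(T),cv2.minEnclosingCircle(T[:,:2].astype(np.float32)))
p,d,ci=grab('scene','s1');p,d,ci=grab('side','i1')
E
```

```text
[-256.6160517   473.99393206  -30.63875019] [ 409.46956629 -157.49458858  314.62820516] [ 518.60693695 -124.54114582  169.61293792]
557 [ 587.90893459 -119.28867598   42.60994873] [615.16927217 -92.3445039   66.63925462]
354 ((601.427001953125, -105.35718536376953), 13.944048881530762)
```

View pics/w1.png

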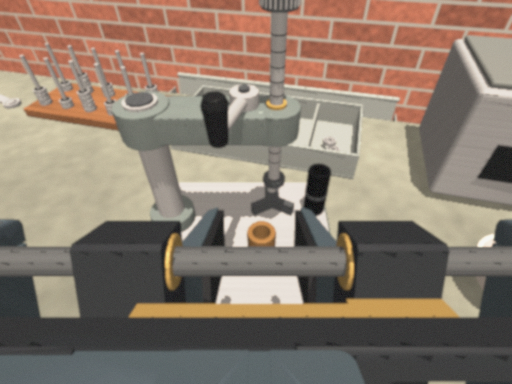

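View pics/s1.png

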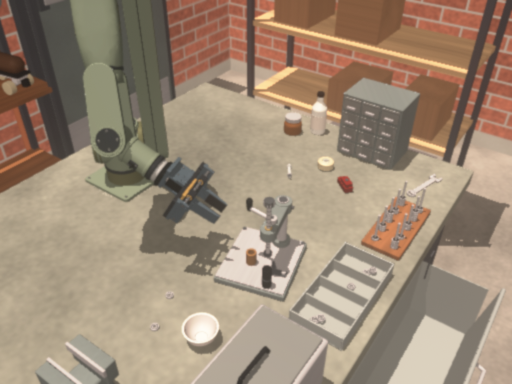

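```bash
python3 - <<'E'
from h import *
p,d,ci=load('w1'); W=cloud(d,ci)
v,u=np.mgrid[0:384,0:512]
def reg(n,x0,x1,y0,y1,z0,z1):
    k=(u>=x0)&(u<x1)&(v>=y0)&(v<y1)&(W[...,2]>z0)&(W[...,2]<z1)&(W[...,0]<760);P=W[k]
    print(n,len(P),P.mean(0).round(1),P.min(0).round(0),P.max(0).round(0)); return P
reg('foot',262,286,170,190,85,115); reg('rod',268,282,140,165,100,150);reg('head',258,302,0,12,200,300)
reg('vee',248,298,192,216,29,50); reg('socket',303,332,163,175,60,100); reg('knob',203,228,92,145,150,240); reg('coltop',115,165,90,110,175,190)
E
```

```text
foot 352 [ 651.4 -105.5   94.8] [ 644. -116.   86.] [667. -93. 107.]
rod 251 [ 650.9 -105.5  127. ] [ 635. -115.  111.] [658. -98. 150.]
head 439 [ 645.7 -107.2  257.3] [ 641. -119.  253.] [661. -92. 261.]
vee 563 [ 670.7 -100.4   37. ] [ 654. -127.   29.] [697. -75.  43.]
socket 241 [ 689.6 -149.5   85.8] [ 675. -163.   75.] [ 698. -137.   90.]
knob 1291 [577.6 -80.8 205.3] [570. -90. 150.] [661. -46. 223.]
coltop 830 [625.4   8.7 182. ] [610. -13. 178.] [652.  36. 186.]
```

```bash
sed -i 's/^SL=.*/SL=np.array([602.8,-105.8]); ROD=np.array([658.5,-106.1])/' h.py; python3 - <<'E'
from h import *
u,g=gax(); tgt=np.r_[SL,0]+8*u+[0,0,58]; R=Rtilt(60,15); pre=tgt-50*R[:,1]
print(tgt,pre); plan(pre,R); plan(tgt,R)
E
```

```text
[ 610.52740661 -103.72944764   58.        ] [ 568.70159142 -114.93664104   83.        ]
delta cm [4.98, 8.9, 0.08] twist [0.4, -0.0, 0.4]
delta cm [4.94, 13.9, 0.12] twist [0.4, -0.0, 0.4]
```

```bash
python3 -m pendant '[{"delta_pos":[1.5,2.3,0],"twist":[0,0,0],"grip":46},{"delta_pos":[3,4.6,0],"twist":[0.4,0,0.4],"grip":46},{"delta_pos":[4,7,0.1],"twist":[0.4,0,0.4],"grip":46},{"delta_pos":[5,8.9,0.1],"twist":[0.4,0,0.4],"grip":46},{"delta_pos":[5,8.9,0.1],"twist":[0.4,0,0.4],"grip":46}]' 10; python3 - <<'E'
from h import *
u,g=gax(); tgt=np.r_[SL,0]+8*u+[0,0,58]; R=Rtilt(60,15)
print(state()['qpos'].round(1)); plan(tgt,R); p,d,ci=grab('wrist','w2');W=cloud(d,ci);hsv=cv2.cvtColor(p,cv2.COLOR_RGB2HSV)
b=(hsv[...,1]>110)&(hsv[...,0]<22)&(W[...,2]<80)&(W[...,2]>20)&(np.hypot(W[...,0]-604,W[...,1]+107)<40); P=W[b]; T=P[P[:,2]>61];print(len(T),cv2.minEnclosingCircle(T[:,:2].astype(np.float32)))
E
```

```text
time_s: 1.8
ee_pos: [569.6, -118.1, 81.8]
ee_rot: [-90.1, 60.0, -165.3]
force: [0.1, 0.5, -0.3]
gripper_width: 42.2
[-35.6  28.2 139.1 122.7  52.4 -77.6]
delta cm [-0.11, 4.94, -0.34] twist [-0.2, -0.1, 0.0]
755 ((602.1849975585938, -105.1060562133789), 14.530099868774414)
```

View pics/w2.png

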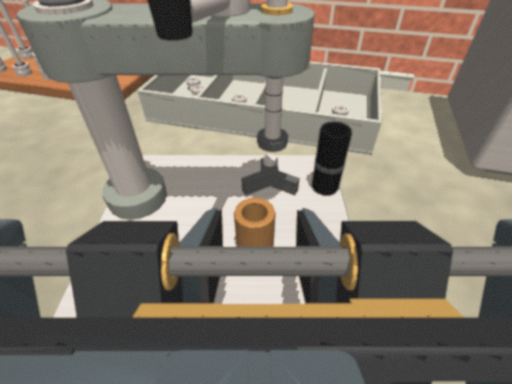

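```bash
python3 -m pendant '[{"delta_pos":[-0.1,0.5,-0.4],"twist":[0,0,0],"grip":46},{"delta_pos":[-0.1,1.7,-0.4],"twist":[0,0,0],"grip":46},{"delta_pos":[-0.1,2.9,-0.4],"twist":[0,0,0],"grip":46},{"delta_pos":[-0.1,4,-0.4],"twist":[0,0,0],"grip":46},{"delta_pos":[-0.1,4.9,-0.4],"twist":[0,0,0],"grip":46}]' 8; python3 - <<'E'
from h import *
u,g=gax(); tgt=np.r_[SL,0]+8*u+[0,0,58]; R=Rtilt(60,15)
print(state()['force']);p,d,ci=grab('wrist','w3');plan(tgt,R);W=cloud(d,ci);hsv=cv2.cvtColor(p,cv2.COLOR_RGB2HSV)
b=(hsv[...,1]>110)&(hsv[...,0]<22)&(W[...,2]<80)&(W[...,2]>20)&(np.hypot(W[...,0]-604,W[...,1]+107)<40); P=W[b]; T=P[P[:,2]>61];print(len(T),cv2.minEnclosingCircle(T[:,:2].astype(np.float32)))
E
```

```text
time_s: 2.35
ee_pos: [610.6, -102.0, 59.8]
ee_rot: [-89.8, 60.1, -165.0]
force: [0.2, -0.4, -0.3]
gripper_width: 42.0
[ 0.24145471 -0.37585143 -0.27764154]
delta cm [0.17, -0.03, 0.16] twist [-0.1, 0.0, -0.1]
565 ((602.9380493164062, -105.24957275390625), 13.850385665893555)
```

View pics/w3.png

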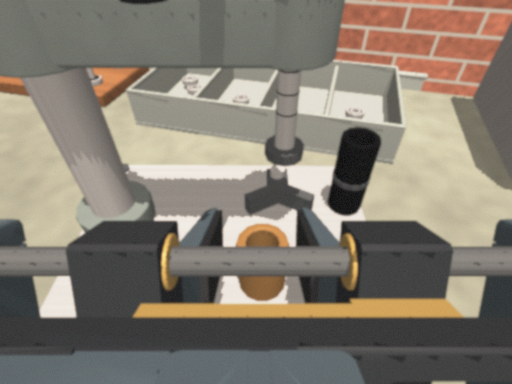

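```bash
python3 -m pendant '[{"delta_pos":[0.15,0,0.05],"twist":[0,0,0],"grip":46},{"delta_pos":[0.15,0,0.05],"twist":[0,0,0],"grip":38},{"delta_pos":[0.15,0,0.05],"twist":[0,0,0],"grip":32},{"delta_pos":[0.15,0,0.05],"twist":[0,0,0],"grip":28},{"delta_pos":[0.15,0,0.05],"twist":[0,0,0],"grip":28}]' 8;  python3 - <<'E'
from h import *
print(state()['gripper_width'],state()['force'])
u,g=gax(); tgt=np.r_[ROD,0]+8*u+[0,0,58]; R=Rtilt(60,15); plan(tgt,R); plan(tgt-20*u,R)
E
```

```text
time_s: 2.9
ee_pos: [608.7, -103.2, 58.8]
ee_rot: [-89.9, 60.1, -165.1]
force: [0.2, -0.2, -0.6]
gripper_width: 30.3
30.32566405598452 [ 0.22587408 -0.18305457 -0.5961385 ]
delta cm [-2.7, 4.85, 1.55] twist [-0.2, -0.0, -0.1]
delta cm [-1.7, 3.11, 1.56] twist [-0.2, -0.0, -0.1]
```

```bash
python3 -m pendant '[{"delta_pos":[-0.2,0.35,0.3],"twist":[0,0,0],"grip":28},{"delta_pos":[-0.5,0.87,0.65],"twist":[0,0,0],"grip":28},{"delta_pos":[-0.8,1.4,1.0],"twist":[0,0,0],"grip":28},{"delta_pos":[-1.1,1.9,1.3],"twist":[0,0,0],"grip":28},{"delta_pos":[-1.4,2.42,1.55],"twist":[0,0,0],"grip":28}]' 8; python3 -m pendant '[{"delta_pos":[-0.1,0.17,0],"twist":[0,0,0],"grip":28},{"delta_pos":[-0.2,0.35,0],"twist":[0,0,0],"grip":28},{"delta_pos":[-0.4,0.69,0],"twist":[0,0,0],"grip":28},{"delta_pos":[-0.4,0.69,0],"twist":[0,0,0],"grip":28},{"delta_pos":[-0.4,0.69,0],"twist":[0,0,0],"grip":28}]' 8; python3 - <<'E'
from h import *
u,g=gax(); tgt=np.r_[ROD,0]+8*u+[0,0,58]; R=Rtilt(60,15); plan(tgt,R); p,d,ci=grab('wrist','w4'); grab('scene','s4');grab('side','i4')
E
```

```text
time_s: 3.4
ee_pos: [640.6, -111.1, 58.8]
ee_rot: [-89.8, 60.1, -165.0]
force: [-0.5, -0.2, -0.3]
gripper_width: 30.4
time_s: 3.9
ee_pos: [647.5, -108.7, 58.8]
ee_rot: [-89.9, 60.1, -165.0]
force: [-0.2, -0.5, -1.3]
gripper_width: 30.1
delta cm [-0.89, 1.71, 0.03] twist [-0.2, -0.0, -0.1]
```

View pics/w4.png

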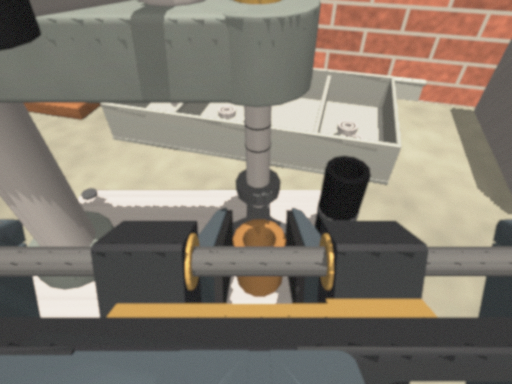

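```bash
python3 -m pendant '[{"delta_pos":[-0.1,0.17,0],"twist":[0,0,0],"grip":28},{"delta_pos":[-0.25,0.43,0],"twist":[0,0,0],"grip":28},{"delta_pos":[-0.4,0.69,0],"twist":[0,0,0],"grip":28},{"delta_pos":[-0.6,1.04,0],"twist":[0,0,0],"grip":28},{"delta_pos":[-0.7,1.21,0],"twist":[0,0,0],"grip":28}]' 8; python3 -m pendant '[{"delta_pos":[-0.05,0.09,0],"twist":[0,0,0],"grip":28},{"delta_pos":[-0.1,0.17,0],"twist":[0,0,0],"grip":28},{"delta_pos":[-0.15,0.26,0],"twist":[0,0,0],"grip":28},{"delta_pos":[-0.2,0.35,0],"twist":[0,0,0],"grip":28},{"delta_pos":[-0.25,0.43,0],"twist":[0,0,0],"grip":28}]' 8; python3 - <<'E'
from h import *
u,g=gax(); tgt=np.r_[ROD,0]+8*u+[0,0,58]; R=Rtilt(60,15); plan(tgt,R); p,d,ci=grab('wrist','w5'); grab('scene','s5');grab('side','i5')
E
```

```text
time_s: 4.55
ee_pos: [661.6, -105.1, 58.9]
ee_rot: [-89.8, 60.1, -165.0]
force: [-1.2, 0.0, -1.6]
gripper_width: 30.0
time_s: 5.05
ee_pos: [665.4, -103.5, 59.4]
ee_rot: [-89.9, 60.1, -165.1]
force: [-7.0, -0.2, 4.5]
gripper_width: 30.7
delta cm [0.09, 0.13, 0.07] twist [-0.1, -0.0, -0.1]
```

View pics/w5.png

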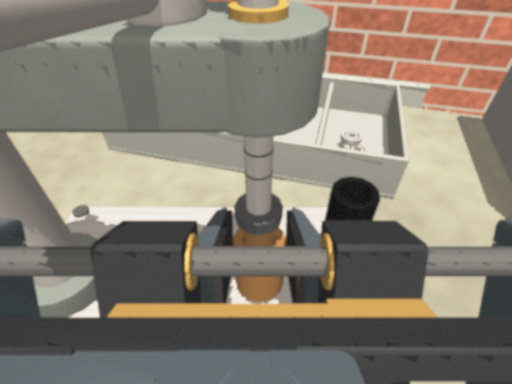

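```bash
python3 -m pendant '[{"delta_pos":[0.1,-0.15,0],"twist":[0,0,0],"grip":34},{"delta_pos":[0.1,-0.15,0],"twist":[0,0,0],"grip":38},{"delta_pos":[0.1,-0.15,0],"twist":[0,0,0],"grip":39},{"delta_pos":[0.1,-0.15,0],"twist":[0,0,0],"grip":40},{"delta_pos":[0.1,-0.15,0],"twist":[0,0,0],"grip":40}]' 8; python3 - <<'E'
from h import *
p,d,ci=grab('wrist','w6'); a=grab('scene','s6')[0];b=grab('side','i6')[0]
q=np.hstack([cv2.resize(a[195:295,220:300],None,fx=5,fy=5,interpolation=3),cv2.resize(b[185:285,240:318],None,fx=5,fy=5,interpolation=3)]);cv2.imwrite('pics/c6.png',q[...,::-1])
E
```

```text
time_s: 5.7
ee_pos: [664.4, -104.5, 58.9]
ee_rot: [-89.8, 60.1, -165.0]
force: [-0.1, 0.5, -0.5]
gripper_width: 36.6
```

View pics/w6.png

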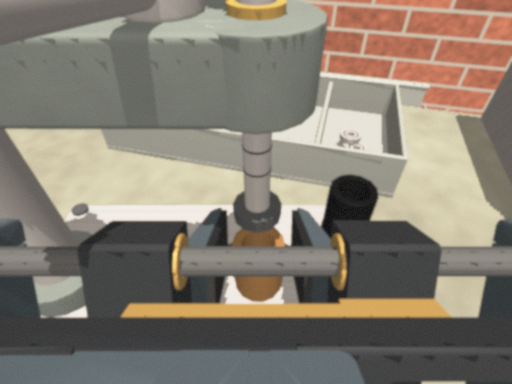

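View pics/c6.png

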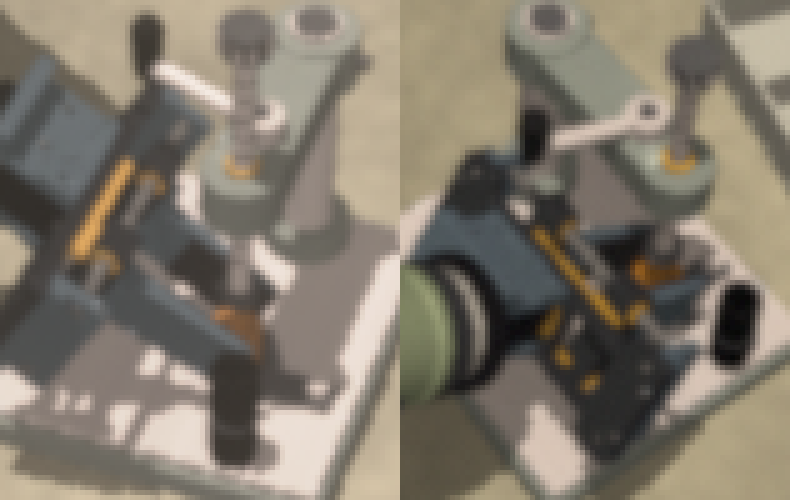

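```bash
python3 -m pendant '[{"delta_pos":[0,-0.5,0],"twist":[0,0,0],"grip":40},{"delta_pos":[0,-1.5,0],"twist":[0,0,0],"grip":40},{"delta_pos":[0,-3,0],"twist":[0,0,0],"grip":40},{"delta_pos":[0,-5,0],"twist":[0,0,0],"grip":40},{"delta_pos":[0,-7,0],"twist":[0,0,0],"grip":40}]' 8; python3 - <<'E'
from h import *
p,d,ci=grab('wrist','w7'); a=grab('scene','s7')[0];b=grab('side','i7')[0]
q=np.hstack([cv2.resize(a[195:295,220:300],None,fx=5,fy=5,interpolation=3),cv2.resize(b[185:285,240:318],None,fx=5,fy=5,interpolation=3)]);cv2.imwrite('pics/c7.png',q[...,::-1])
for n in ['w7','s7','i7']:
  p,d,ci=load(n);W=cloud(d,ci);hsv=cv2.cvtColor(p,cv2.COLOR_RGB2HSV)
  b=(hsv[...,1]>100)&(hsv[...,0]<22)&(W[...,2]<80)&(W[...,2]>20)&(np.hypot(W[...,0]-655,W[...,1]+107)<40); P=W[b]; print(n,len(P))
  if len(P)>5:
    print(P.mean(0),P.max(0))
    for z0,z1 in [(25,40),(40,50),(50,60),(60,70)]:
      T=P[(P[:,2]>z0)&(P[:,2]<z1)]
      if len(T)>4:
        (c,r)=np.linalg.lstsq(np.c_[2*T[:,:2],np.ones(len(T))],(T[:,:2]**2).sum(1),rcond=None)[0][:2],0
        print(z0,len(T),T.mean(0).round(1),cv2.minEnclosingCircle(T[:,:2].astype(np.float32)),c)
E
```

```text
time_s: 6.35
ee_pos: [604.0, -120.1, 94.4]
ee_rot: [-89.9, 60.1, -165.1]
force: [0.2, -0.5, 0.3]
gripper_width: 36.2
w7 1660
[ 649.85441365 -107.20389697   54.35568545] [669.00836353 -92.49021691  66.50438473]
25 211 [ 644.4 -109.1   35.4] ((656.22998046875, -107.35848999023438), 16.76313591003418) [ 657.18340735 -105.04874929]
40 319 [ 646.8 -108.    45.5] ((651.707763671875, -106.6841049194336), 14.21043872833252) [ 652.8913752  -106.23998658]
50 466 [ 651.  -106.9   55.2] ((652.4010009765625, -106.85423278808594), 14.51980972290039) [ 652.54449699 -106.28398509]
60 664 [ 652.3 -106.4   64. ] ((653.9766845703125, -105.80266571044922), 14.452980995178223) [ 653.56042419 -106.04310007]
s7 68
[ 657.20249068 -105.60147652   61.88838341] [672.65940487 -92.70671943  70.14205599]
50 16 [ 654.9 -100.7   55.2] ((658.1497192382812, -106.34563446044922), 12.69317626953125) [ 659.01676701 -106.84482745]
60 49 [ 658.4 -107.5   64.5] ((658.61767578125, -104.42367553710938), 14.807378768920898) [ 658.42170699 -106.16985455]
i7 103
[ 654.66082379 -111.87359945   53.36642822] [675.17619928 -71.50107008  68.45931383]
25 13 [ 650.2 -116.4   35.2] ((653.035888671875, -112.33175659179688), 12.383938789367676) [ 656.69634062 -106.7809002 ]
40 24 [ 655.7 -111.9   44.6] ((659.038330078125, -109.4300537109375), 16.313013076782227) [ 657.2554356  -109.63281018]
50 26 [ 655.2 -112.    55.2] ((656.6764526367188, -110.95207214355469), 13.628183364868164) [ 656.13182654 -109.62634956]
60 39 [ 655.  -111.3   64.4] ((656.871337890625, -108.14070892333984), 14.339276313781738) [ 656.57822419 -108.19269514]
```

View pics/w7.png

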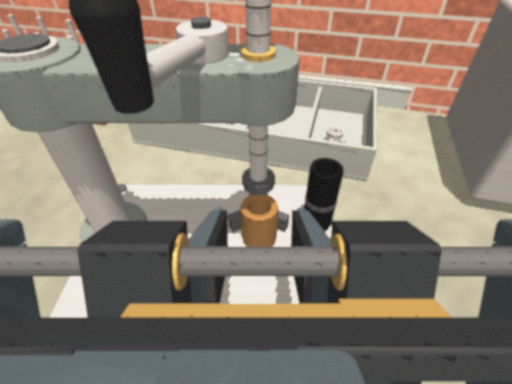

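View pics/c7.png

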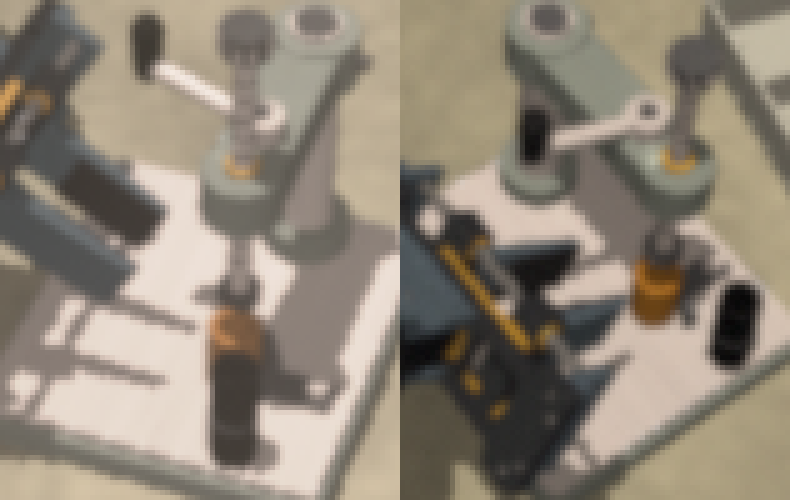

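```bash
python3 - <<'E'
from h import *
from scipy.optimize import least_squares
def fit(P,r):
    f=lambda c:np.hypot(P[:,0]-c[0],P[:,1]-c[1])-r
    return least_squares(f,[P[:,0].mean()+3,P[:,1].mean()],loss='soft_l1').x.round(1)
for n in ['w7','s7','i7']:
  p,d,ci=load(n);W=cloud(d,ci);hsv=cv2.cvtColor(p,cv2.COLOR_RGB2HSV)
  near=np.hypot(W[...,0]-657,W[...,1]+106)<25; z=W[...,2]
  rod=near&(z>105)&(z<140)&(hsv[...,1]<60); P=W[rod]; P=P[np.hypot(P[:,0]-657,P[:,1]+106)<12]
  print(n,'rod',len(P),fit(P,6))
  P=W[near&(z>222)&(z<250)&(np.hypot(W[...,0]-657,W[...,1]+106)<13)]; 
  if len(P)>5: print('rod hi',len(P),fit(P,6))
  ft=W[near&(z>88)&(z<94)]; print('foot',len(ft),fit(ft,12) if len(ft)>4 else '')
  sl=near&(hsv[...,1]>100)&(hsv[...,0]<22)
  for a,b in [(28,45),(45,60)]:
    P=W[sl&(z>a)&(z<b)]
    P=P[np.hypot(P[:,0]-656,P[:,1]+106)>11.5]
    if len(P)>4: print('sleeve',a,len(P),fit(P,15))
E
```

```text
w7 rod 779 [ 656.8 -104.6]
foot 273 [ 657.3 -104.4]
sleeve 28 341 [ 656.1 -105.3]
sleeve 45 442 [ 656.  -105.2]
s7 rod 33 [ 665.  -111.7]
rod hi 37 [ 663.6 -112.2]
foot 19 [ 659.2 -101.8]
sleeve 45 6 [ 660.9 -105.7]
i7 rod 14 [ 658.8 -105.8]
rod hi 23 [ 658.2 -105.8]
foot 19 [ 658.6 -103.5]
sleeve 28 21 [ 657.5 -105.9]
sleeve 45 27 [ 657.8 -106.2]
```

```bash
python3 - <<'E'
from h import *
u,g=gax(); R=Rtilt(45,15); plan(np.r_[ROD,0]-(12+11+12)*u+[0,0,41],R)
E
```

```text
delta cm [3.62, 4.49, -0.03] twist [-0.3, -0.1, -15.1]
```

```bash
python3 -m pendant '[{"delta_pos":[0.5,-0.5,0],"twist":[0,0,-5],"grip":20},{"delta_pos":[1.5,0.5,0],"twist":[0,0,-12],"grip":20},{"delta_pos":[2.5,2.0,0],"twist":[-0.3,0,-15],"grip":20},{"delta_pos":[3.3,3.2,0],"twist":[-0.3,0,-15],"grip":20},{"delta_pos":[3.5,4.3,0],"twist":[-0.3,0,-15],"grip":20}]' 8; python3 - <<'E'
from h import *
p,d,ci=grab('wrist','w8');a=grab('scene','s8')[0];b=grab('side','i8')[0]
q=np.hstack([cv2.resize(a[195:295,220:300],None,fx=5,fy=5,interpolation=3),cv2.resize(b[185:285,240:318],None,fx=5,fy=5,interpolation=3)]);cv2.imwrite('pics/c8.png',q[...,::-1])
u,g=gax(); R=Rtilt(45,15); plan(np.r_[ROD,0]-(12+11)*u+[0,0,41],R); print(state()['ee_pos'],state()['force'])
E
```

```text
time_s: 7.0
ee_pos: [625.3, -114.4, 41.4]
ee_rot: [-90.1, 45.1, -165.0]
force: [0.0, 0.0, 0.6]
gripper_width: 18.0
delta cm [-0.8, 0.85, 0.07] twist [0.2, -0.0, -0.1]
[ 624.89400658 -114.43145449   41.33494979] [-0.15775365 -0.27462787  0.24857211]
```

View pics/w8.png

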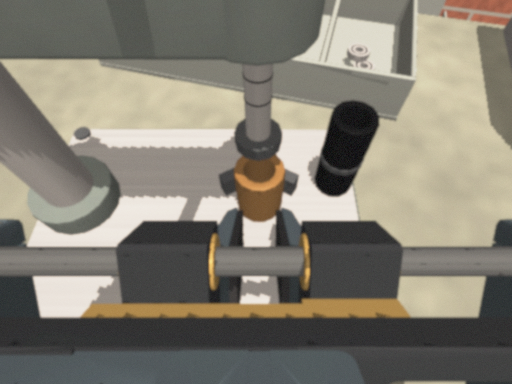

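View pics/c8.png

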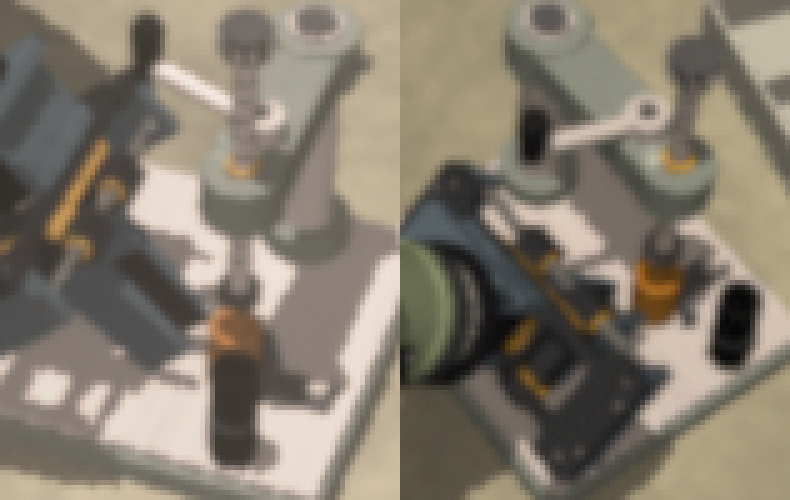

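```bash
python3 -m pendant '[{"delta_pos":[-0.1,0.1,0.05],"twist":[0,0,0],"grip":20},{"delta_pos":[-0.2,0.2,0.05],"twist":[0,0,0],"grip":20},{"delta_pos":[-0.3,0.3,0.05],"twist":[0,0,0],"grip":20},{"delta_pos":[-0.4,0.4,0.05],"twist":[0,0,0],"grip":20},{"delta_pos":[-0.5,0.5,0.05],"twist":[0,0,0],"grip":20}]'; python3 -m pendant '[{"delta_pos":[-0.07,0.07,0],"twist":[0,0,0],"grip":20},{"delta_pos":[-0.14,0.14,0],"twist":[0,0,0],"grip":20},{"delta_pos":[-0.21,0.21,0],"twist":[0,0,0],"grip":20},{"delta_pos":[-0.21,0.21,0],"twist":[0,0,0],"grip":20},{"delta_pos":[-0.21,0.21,0],"twist":[0,0,0],"grip":20}]'; python3 - <<'E'
from h import *
p,d,ci=grab('wrist','w9'); print(state()['force'],state()['ee_pos'])
E
```

```text
time_s: 7.65
ee_pos: [631.8, -113.7, 42.2]
ee_rot: [-90.1, 45.1, -165.0]
force: [0.6, -0.2, -0.3]
gripper_width: 18.0
time_s: 8.15
ee_pos: [634.4, -112.7, 41.9]
ee_rot: [-90.2, 45.1, -165.0]
force: [0.2, 0.7, 0.6]
gripper_width: 18.1
[ 0.09212026 -0.30735409 -0.34869665] [ 634.44321129 -112.72211783   41.9358851 ]
```

View pics/w9.png

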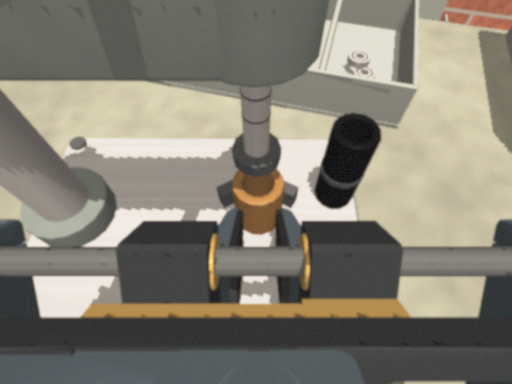

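```bash
for i in 1 2; do python3 -m pendant '[{"delta_pos":[-0.05,0.05,0],"twist":[0,0,0],"grip":20},{"delta_pos":[-0.1,0.1,0],"twist":[0,0,0],"grip":20},{"delta_pos":[-0.1,0.1,0],"twist":[0,0,0],"grip":20},{"delta_pos":[-0.1,0.1,0],"twist":[0,0,0],"grip":20},{"delta_pos":[-0.1,0.1,0],"twist":[0,0,0],"grip":20}]' | egrep 'pos|force'; done
```

```text
ee_pos: [635.7, -112.3, 41.9]
force: [-2.2, 0.4, -0.2]
ee_pos: [636.6, -112.0, 41.9]
force: [-6.2, -0.1, 2.9]
```

```bash
python3 -m pendant '[{"delta_pos":[0.1,-0.1,0],"twist":[0,0,0],"grip":20},{"delta_pos":[0.4,-0.4,0],"twist":[0,0,0],"grip":20},{"delta_pos":[1,-1,0],"twist":[0,0,0],"grip":20},{"delta_pos":[2,-2.5,0],"twist":[0,0,0],"grip":20},{"delta_pos":[2,-4,0],"twist":[0,0,0],"grip":20}]'; python3 - <<'E'
from h import *
from scipy.optimize import least_squares
def fit(P,r):
    f=lambda c:np.hypot(P[:,0]-c[0],P[:,1]-c[1])-r
    return least_squares(f,[P[:,0].mean()+3,P[:,1].mean()],loss='soft_l1').x.round(1)
p,d,ci=grab('wrist','w10');grab('side','i10')
for n in ['w10','i10']:
  p,d,ci=load(n);W=cloud(d,ci);hsv=cv2.cvtColor(p,cv2.COLOR_RGB2HSV)
  near=np.hypot(W[...,0]-657,W[...,1]+106)<25; z=W[...,2]
  P=W[near&(z>105)&(z<140)&(hsv[...,1]<60)]; P=P[np.hypot(P[:,0]-657,P[:,1]+106)<12]
  print(n,'rod',len(P),fit(P,6))
  ft=W[near&(z>88)&(z<94)]; print('foot',len(ft),fit(ft,12) if len(ft)>4 else '')
  sl=near&(hsv[...,1]>100)&(hsv[...,0]<22)
  for a,b in [(28,45),(45,60)]:
    P=W[sl&(z>a)&(z<b)]; P=P[np.hypot(P[:,0]-656,P[:,1]+106)>11.5]
    if len(P)>4: print('sleeve',a,len(P),fit(P,15))
  print('top z',np.percentile(W[sl][:,2],[90,97,100]))
E
```

```text
time_s: 9.7
ee_pos: [593.7, -123.2, 54.9]
ee_rot: [-90.3, 44.9, -165.2]
force: [-0.2, 0.1, -0.2]
gripper_width: 18.2
w10 rod 1277 [ 656.9 -104.7]
foot 425 [ 657.4 -104.3]
sleeve 28 442 [ 657.2 -104.7]
sleeve 45 512 [ 657.2 -104.7]
top z [65.22575974 65.63250603 66.48214953]
i10 rod 14 [ 658.4 -106.1]
foot 22 [ 659.9 -105.7]
sleeve 28 23 [ 658.5 -105.3]
sleeve 45 26 [ 658.3 -105.6]
top z [179.00791981 181.87812412 186.3358121 ]
```

View pics/w10.png

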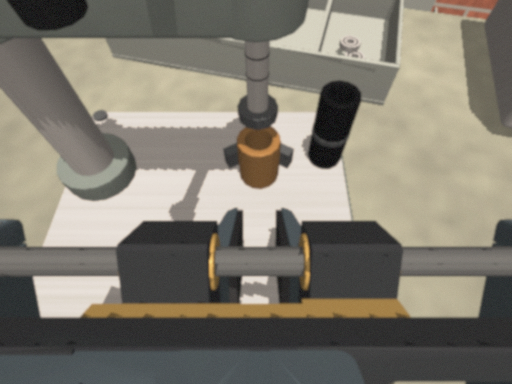

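```bash
python3 -m pendant '[{"delta_pos":[0,-3,0],"twist":[0,0,0],"grip":10},{"delta_pos":[0,-7,0],"twist":[0,0,0],"grip":10},{"delta_pos":[-2,-11,0],"twist":[0,0,-8],"grip":0},{"delta_pos":[-5,-14,0],"twist":[0,0,-16],"grip":0},{"delta_pos":[-8,-17,0],"twist":[0,0,-24],"grip":0}]'; python3 - <<'E'
from h import *
print(state()['qpos'].round(1)); R=Rtilt(0,15); plan([560,-130,330],R)
E
```

```text
time_s: 10.3
ee_pos: [544.4, -121.2, 154.0]
ee_rot: [-93.2, 37.9, -164.4]
force: [-0.0, 1.8, 0.6]
gripper_width: 0.6
[-30.6  11.  121.9  56.7  35.1  -1.8]
delta cm [-11.8, -13.17, 0.55] twist [3.3, 1.7, -37.8]
```

```bash
python3 -m pendant '[{"delta_pos":[-3,-3.3,0.1],"twist":[0.8,0.4,-8],"grip":0},{"delta_pos":[-6,-6.6,0.3],"twist":[1.6,0.8,-16],"grip":0},{"delta_pos":[-9,-10,0.4],"twist":[2.4,1.2,-24],"grip":0},{"delta_pos":[-11.8,-13.2,0.5],"twist":[3,1.6,-32],"grip":0},{"delta_pos":[-11.8,-13.2,0.5],"twist":[3.3,1.7,-37.8],"grip":0}]'; python3 - <<'E'
from h import *
print(state()['qpos'].round(1)); R=Rtilt(0,15); plan([657.5,-105.5,310],R)
E
```

```text
time_s: 10.8
ee_pos: [559.7, -128.0, 322.8]
ee_rot: [-91.2, 10.0, -164.2]
force: [3.0, 0.6, 0.0]
gripper_width: 0.8
[-17.8  11.2  84.6   6.7  76.6  55.1]
delta cm [-9.65, 2.98, 0.57] twist [1.3, 1.0, -10.0]
```

```bash
python3 -m pendant '[{"delta_pos":[-2.5,0.5,0.2],"twist":[0.6,0.5,-5],"grip":0},{"delta_pos":[-5,1,0.3],"twist":[1.3,1,-10],"grip":0},{"delta_pos":[-7.5,1.6,0.5],"twist":[1.3,1,-10],"grip":0},{"delta_pos":[-9.6,2.4,0.6],"twist":[1.3,1,-10],"grip":0},{"delta_pos":[-9.6,2.4,0.6],"twist":[1.3,1,-10],"grip":0}]'; python3 - <<'E'
from h import *
R=Rtilt(0,15); a=grab('scene','s11')[0];b=grab('side','i11')[0]; plan([657.8,-105.8,276],R)
q=np.hstack([cv2.resize(a[175:295,220:300],None,fx=5,fy=5,interpolation=3),cv2.resize(b[165:285,240:318],None,fx=5,fy=5,interpolation=3)]);cv2.imwrite('pics/c11.png',q[...,::-1])
E
```

```text
time_s: 11.3
ee_pos: [658.4, -104.6, 310.0]
ee_rot: [-90.3, -0.0, -164.8]
force: [0.1, -0.5, 0.1]
gripper_width: 0.8
delta cm [-0.14, 3.59, 0.07] twist [0.2, 0.1, -0.0]
```

View pics/c11.png

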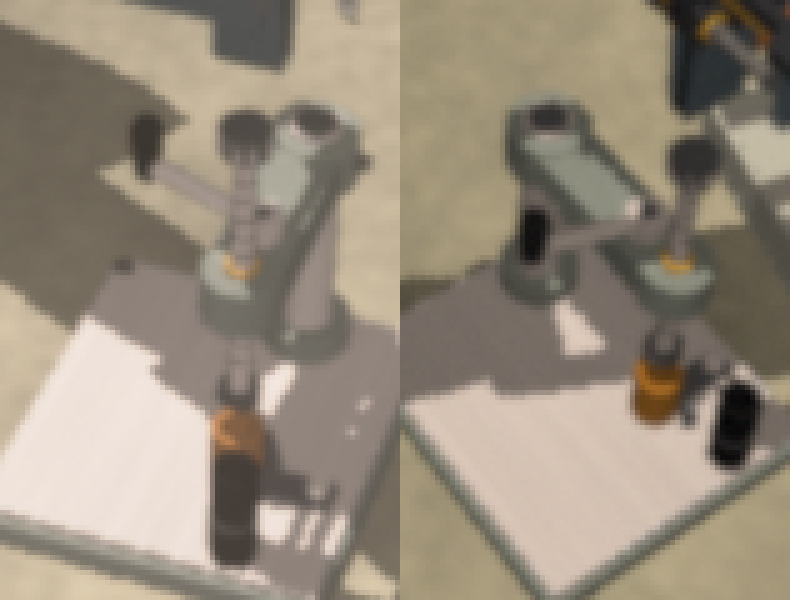

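Fingers are above the head and the sleeve is upright under the foot. Descend towards the head at z of about 270.

```bash
python3 -m pendant '[{"delta_pos":[0,0.9,0.05],"twist":[0.2,0,0],"grip":0},{"delta_pos":[0,1.8,0.05],"twist":[0.2,0,0],"grip":0},{"delta_pos":[0,2.6,0.05],"twist":[0.2,0,0],"grip":0},{"delta_pos":[0,3.2,0.05],"twist":[0.2,0,0],"grip":0},{"delta_pos":[0,3.4,0.05],"twist":[0.2,0,0],"grip":0}]' 10; for i in 1; do python3 -m pendant '[{"delta_pos":[0,0.15,0],"twist":[0,0,0],"grip":0},{"delta_pos":[0,0.3,0],"twist":[0,0,0],"grip":0},{"delta_pos":[0,0.45,0],"twist":[0,0,0],"grip":0},{"delta_pos":[0,0.6,0],"twist":[0,0,0],"grip":0},{"delta_pos":[0,0.75,0],"twist":[0,0,0],"grip":0}]'; done
python3 - <<'E'
from h import *
a=grab('scene','s12')[0];b=grab('side','i12')[0]
q=np.hstack([cv2.resize(a[175:295,220:300],None,fx=5,fy=5,interpolation=3),cv2.resize(b[165:285,240:318],None,fx=5,fy=5,interpolation=3)]);cv2.imwrite('pics/c12.png',q[...,::-1])
E
```

```text
time_s: 11.9
ee_pos: [656.5, -106.0, 277.9]
ee_rot: [-90.0, 0.1, -164.9]
force: [0.3, -0.9, 0.1]
gripper_width: 0.9
time_s: 12.4
ee_pos: [657.3, -105.9, 271.4]
ee_rot: [-90.0, 0.2, -164.9]
force: [0.8, -0.1, -0.6]
gripper_width: 0.7
```

View pics/c12.png

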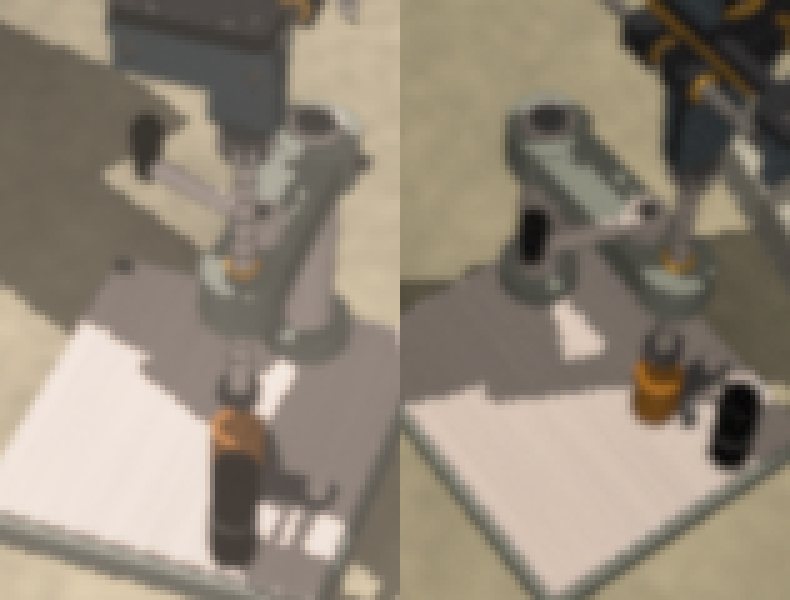

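```bash
for i in 1; do python3 -m pendant '[{"delta_pos":[0,0.18,0],"twist":[0,0,0],"grip":0},{"delta_pos":[0,0.36,0],"twist":[0,0,0],"grip":0},{"delta_pos":[0,0.54,0],"twist":[0,0,0],"grip":0},{"delta_pos":[0,0.72,0],"twist":[0,0,0],"grip":0},{"delta_pos":[0,0.9,0],"twist":[0,0,0],"grip":0}]'|egrep 'pos|for'; python3 -m pendant '[{"delta_pos":[0,0.15,0],"twist":[0,0,0],"grip":0},{"delta_pos":[0,0.3,0],"twist":[0,0,0],"grip":0},{"delta_pos":[0,0.45,0],"twist":[0,0,0],"grip":0},{"delta_pos":[0,0.6,0],"twist":[0,0,0],"grip":0},{"delta_pos":[0,0.75,0],"twist":[0,0,0],"grip":0}]' |egrep 'pos|for'; python3 -m pendant '[{"delta_pos":[0,0.05,0],"twist":[0,0,0],"grip":0},{"delta_pos":[0,0.1,0],"twist":[0,0,0],"grip":0},{"delta_pos":[0,0.15,0],"twist":[0,0,0],"grip":0},{"delta_pos":[0,0.2,0],"twist":[0,0,0],"grip":0},{"delta_pos":[0,0.25,0],"twist":[0,0,0],"grip":0}]' |egrep 'pos|for'; done
```

```text
ee_pos: [657.3, -106.0, 262.6]
force: [0.2, 0.2, 2.4]
ee_pos: [657.4, -106.0, 254.8]
force: [0.3, -1.0, 2.9]
ee_pos: [657.3, -106.0, 252.4]
force: [1.3, -0.3, 2.2]
```

```bash
for i in 1; do python3 -m pendant '[{"delta_pos":[0,0.05,0],"twist":[0,0,0],"grip":0},{"delta_pos":[0,0.1,0],"twist":[0,0,0],"grip":0},{"delta_pos":[0,0.15,0],"twist":[0,0,0],"grip":0},{"delta_pos":[0,0.2,0],"twist":[0,0,0],"grip":0},{"delta_pos":[0,0.25,0],"twist":[0,0,0],"grip":0}]' |egrep 'pos|for'; python3 -m pendant '[{"delta_pos":[0,0.02,0],"twist":[0,0,0],"grip":0},{"delta_pos":[0,0.04,0],"twist":[0,0,0],"grip":0},{"delta_pos":[0,0.06,0],"twist":[0,0,0],"grip":0},{"delta_pos":[0,0.08,0],"twist":[0,0,0],"grip":0},{"delta_pos":[0,0.1,0],"twist":[0,0,0],"grip":0}]' |egrep 'pos|for'; done
```

```text
ee_pos: [657.3, -106.0, 249.9]
force: [0.9, 0.3, 4.1]
ee_pos: [657.3, -106.0, 248.9]
force: [0.8, -1.4, 2.2]
```

```bash
for i in 1 2; do python3 -m pendant '[{"delta_pos":[0,0.02,0],"twist":[0,0,0],"grip":0},{"delta_pos":[0,0.04,0],"twist":[0,0,0],"grip":0},{"delta_pos":[0,0.06,0],"twist":[0,0,0],"grip":0},{"delta_pos":[0,0.08,0],"twist":[0,0,0],"grip":0},{"delta_pos":[0,0.08,0],"twist":[0,0,0],"grip":0}]' |egrep 'pos|for'; done
```

```text
ee_pos: [657.3, -106.0, 248.3]
force: [1.3, 0.2, 4.0]
ee_pos: [657.3, -106.0, 248.3]
force: [0.0, -0.1, 6.6]
```

```bash
for i in 1; do python3 -m pendant '[{"delta_pos":[0,0.01,0],"twist":[0,0,0],"grip":0},{"delta_pos":[0,0.02,0],"twist":[0,0,0],"grip":0},{"delta_pos":[0,0.03,0],"twist":[0,0,0],"grip":0},{"delta_pos":[0,0.03,0],"twist":[0,0,0],"grip":0},{"delta_pos":[0,0.03,0],"twist":[0,0,0],"grip":0}]' |egrep 'pos|for'; done;  python3 -m pendant '[{"delta_pos":[0,-0.3,0],"twist":[0,0,0],"grip":0},{"delta_pos":[0,-1,0],"twist":[0,0,0],"grip":0},{"delta_pos":[0,-2,0],"twist":[0,0,0],"grip":0},{"delta_pos":[0,-4,0],"twist":[0,0,0],"grip":0},{"delta_pos":[0,-6,0],"twist":[0,0,0],"grip":0}]'
python3 - <<'E'
from h import *
w=grab('wrist','w13');a=grab('scene','s13')[0];b=grab('side','i13')[0]
q=np.hstack([cv2.resize(a[175:295,220:300],None,fx=5,fy=5,interpolation=3),cv2.resize(b[165:285,240:318],None,fx=5,fy=5,interpolation=3)]);cv2.imwrite('pics/c13.png',q[...,::-1])
for n in ['s13','i13']:
  p,d,ci=load(n);W=cloud(d,ci)
  P=W[(W[...,2]>218)&(W[...,2]<232)&(np.hypot(W[...,0]-582,W[...,1]+85)<30)];print('knob',len(P),P.mean(0),cv2.minEnclosingCircle(P[:,:2].astype(np.float32)))
E
```

```text
ee_pos: [657.3, -106.0, 248.3]
force: [-0.4, -0.6, 7.7]
time_s: 17.0
ee_pos: [656.8, -105.9, 307.5]
ee_rot: [-90.0, 0.1, -164.9]
force: [0.8, 0.0, 0.2]
gripper_width: 0.7
knob 24 [583.95331571 -81.36615136 221.41676239] ((583.4065551757812, -81.42269897460938), 8.946788787841797)
knob 23 [580.31262668 -83.86445308 220.90168282] ((580.007080078125, -83.9474868774414), 7.001284122467041)
```

View pics/c13.png

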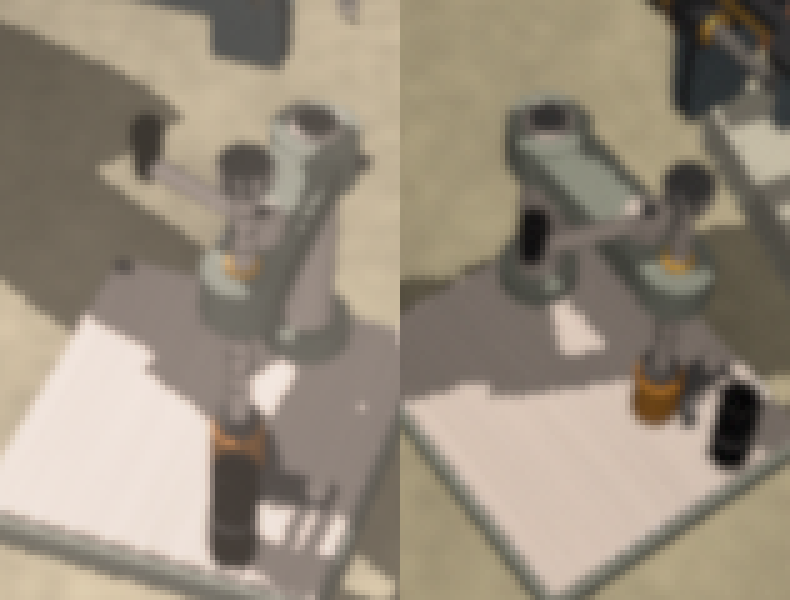

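View pics/w13.png

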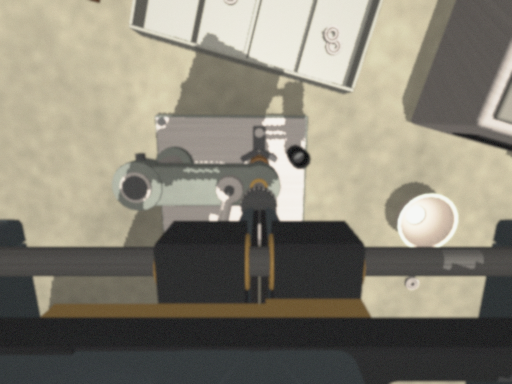

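```bash
cat >> h.py <<'E'
PIV=np.array([650.3,-78.7])
def lev(a,off,r=72):
    u,g=gax(); t=np.deg2rad(a); rr=-np.cos(t)*u+np.sin(t)*g; tt=np.sin(t)*u+np.cos(t)*g
    return np.r_[PIV,0]+r*rr-off*tt, Rtilt(0,105-a)
E
python3 - <<'E'
from h import *
F,R=lev(11.7,45); print(F,state()['qpos'].round(1)); plan(F+[0,0,305],R)
E
```

```text
[ 581.00977042 -127.76999169    0.        ] [-10.2  24.7  66.4   0.   88.5  64.8]
delta cm [7.96, 0.3, 0.1] twist [-0.3, -78.2, -0.2]
```

```bash
python3 -m pendant '[{"delta_pos":[1.6,0,0],"twist":[0,-8.5,0],"grip":0},{"delta_pos":[3.2,0,0],"twist":[0,-17,0],"grip":0},{"delta_pos":[4.8,0,0],"twist":[0,-25.5,0],"grip":0},{"delta_pos":[6.4,0,0],"twist":[0,-34,0],"grip":0},{"delta_pos":[8,0,0.1],"twist":[0,-42.5,0],"grip":0}]'; python3 -m pendant '[{"delta_pos":[0,0,0],"twist":[0,-8,0],"grip":0},{"delta_pos":[0,0,0],"twist":[0,-16,0],"grip":0},{"delta_pos":[0,0,0],"twist":[0,-24,0],"grip":0},{"delta_pos":[0,0,0],"twist":[0,-32,0],"grip":0},{"delta_pos":[0,0,0],"twist":[0,-36,0],"grip":0}]'; python3 - <<'E'
from h import *
F,R=lev(11.7,45); plan(F+[0,0,195],R)
E
```

```text
time_s: 17.65
ee_pos: [578.8, -127.7, 305.2]
ee_rot: [-90.0, 0.0, -122.1]
force: [0.4, -0.4, -0.2]
gripper_width: 0.6
time_s: 18.15
ee_pos: [579.4, -127.6, 305.2]
ee_rot: [-90.0, 0.0, -86.2]
force: [-0.3, 0.1, 0.2]
gripper_width: 0.7
delta cm [0.04, 11.02, 0.16] twist [-0.0, 0.5, -0.0]
```

```bash
python3 -m pendant '[{"delta_pos":[0,2.5,0.1],"twist":[0,0,0],"grip":0},{"delta_pos":[0,5,0.1],"twist":[0,0,0],"grip":0},{"delta_pos":[0,7.5,0.1],"twist":[0,0,0],"grip":0},{"delta_pos":[0,10,0.1],"twist":[0,0,0],"grip":0},{"delta_pos":[0,11,0.1],"twist":[0,0,0],"grip":0}]'; python3 - <<'E'
from h import *
w=grab('wrist','w14');a=grab('scene','s14')[0];b=grab('side','i14')[0]
q=np.hstack([cv2.resize(a[175:295,210:290],None,fx=5,fy=5,interpolation=3),cv2.resize(b[165:285,240:318],None,fx=5,fy=5,interpolation=3)]);cv2.imwrite('pics/c14.png',q[...,::-1])
F,R=lev(11.7,27); plan(F+[0,0,195],R)
E
```

```text
time_s: 18.65
ee_pos: [579.2, -127.2, 192.9]
ee_rot: [-90.2, 0.1, -86.4]
force: [-0.0, -0.4, 0.1]
gripper_width: 0.5
delta cm [-1.78, 0.12, -0.0] twist [-0.1, 0.3, -0.0]
```

View pics/c14.png

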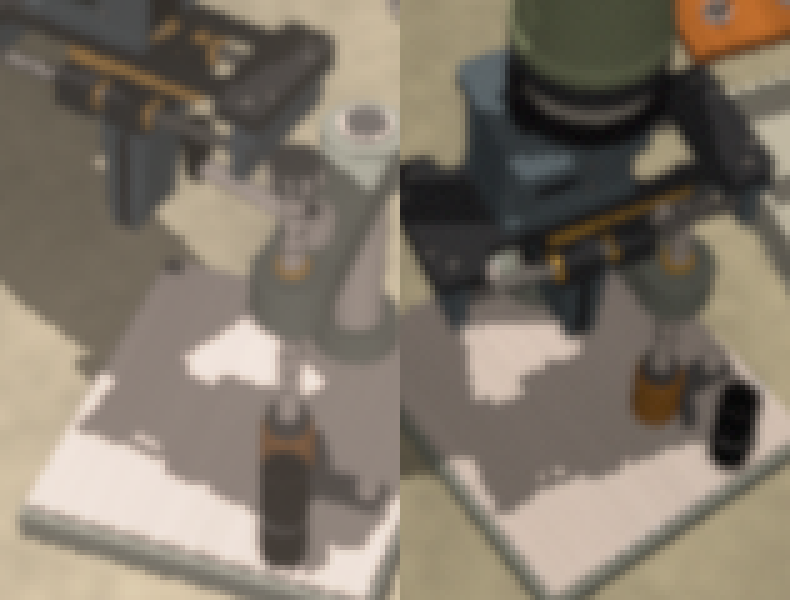

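View pics/w14.png

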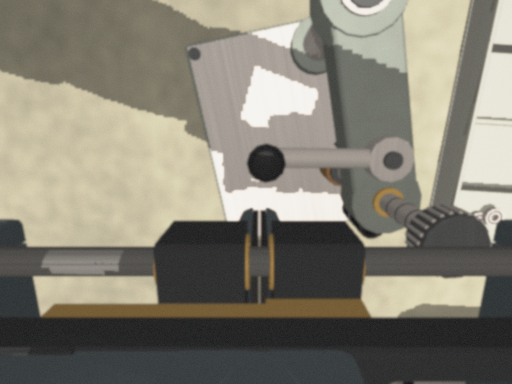

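```bash
python3 -m pendant '[{"delta_pos":[-0.4,-0.6,0],"twist":[0,0,0],"grip":0},{"delta_pos":[-0.8,-0.6,0],"twist":[0,0,0],"grip":0},{"delta_pos":[-1.2,-0.6,0],"twist":[0,0.3,0],"grip":0},{"delta_pos":[-1.6,-0.6,0],"twist":[0,0.3,0],"grip":0},{"delta_pos":[-1.8,-0.6,0],"twist":[0,0.3,0],"grip":0}]'; python3 -m pendant '[{"delta_pos":[-0.38,0,-0.12],"twist":[0,3,0],"grip":0},{"delta_pos":[-0.77,0,-0.23],"twist":[0,6,0],"grip":0},{"delta_pos":[-1.16,0,-0.31],"twist":[0,9,0],"grip":0},{"delta_pos":[-1.55,0,-0.37],"twist":[0,12,0],"grip":0},{"delta_pos":[-1.95,0,-0.42],"twist":[0,15,0],"grip":0}]'; python3 - <<'E'
from h import *
w=grab('wrist','w15'); F,R=lev(26.7,25.5); plan(F+[0,0,199],R); F,R=lev(41.7,25.5); plan(F+[0,0,199],R)
E
```

```text
time_s: 19.3
ee_pos: [580.2, -109.1, 203.0]
ee_rot: [-89.8, -0.0, -86.7]
force: [-0.3, -0.7, 0.6]
gripper_width: 0.6
time_s: 19.8
ee_pos: [574.8, -91.0, 202.8]
ee_rot: [-89.8, -0.0, -101.8]
force: [-0.0, -1.4, -0.1]
gripper_width: 0.7
delta cm [-0.12, 0.38, -0.04] twist [-0.2, -0.2, 0.0]
delta cm [-2.07, 0.38, -0.46] twist [-0.2, 14.8, -0.0]
```

View pics/w15.png

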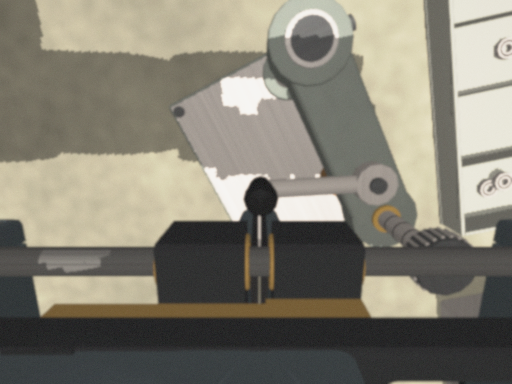

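```bash
python3 -m pendant '[{"delta_pos":[-0.42,0.2,-0.12],"twist":[0,3,0],"grip":0},{"delta_pos":[-0.83,0.2,-0.23],"twist":[0,6,0],"grip":0},{"delta_pos":[-1.24,0.2,-0.33],"twist":[0,9,0],"grip":0},{"delta_pos":[-1.65,0.2,-0.4],"twist":[0,12,0],"grip":0},{"delta_pos":[-2.07,0.2,-0.45],"twist":[0,15,0],"grip":0}]'; python3 -m pendant '[{"delta_pos":[-0.38,0,-0.12],"twist":[0,3,0],"grip":0},{"delta_pos":[-0.77,0,-0.23],"twist":[0,6,0],"grip":0},{"delta_pos":[-1.16,0,-0.31],"twist":[0,9,0],"grip":0},{"delta_pos":[-1.55,0,-0.37],"twist":[0,12,0],"grip":0},{"delta_pos":[-1.95,0,-0.42],"twist":[0,15,0],"grip":0}]'; python3 - <<'E'
from h import *
w=grab('wrist','w16'); F,R=lev(71.7,25.5); plan(F+[0,0,200],R); print(state()['qpos'].round())
E
```

```text
time_s: 20.35
ee_pos: [574.9, -69.8, 200.9]
ee_rot: [-89.8, 0.0, -116.8]
force: [1.1, -1.8, 0.6]
gripper_width: 0.2
time_s: 20.85
ee_pos: [579.8, -50.5, 200.8]
ee_rot: [-89.8, 0.1, -131.8]
force: [0.2, -1.8, 1.3]
gripper_width: 0.3
delta cm [-1.93, 0.09, -0.47] twist [-0.2, 14.8, -0.1]
[-6. 19. 90. -0. 70. 36.]
```

View pics/w16.png

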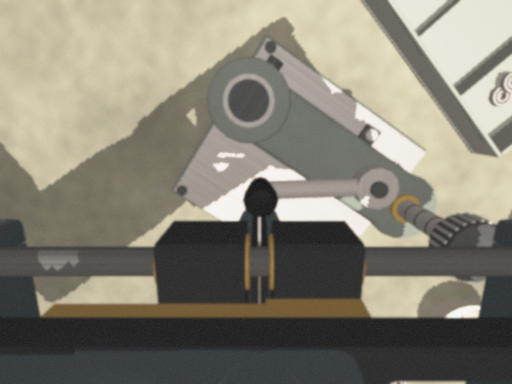

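```bash
python3 -m pendant '[{"delta_pos":[-0.38,0,-0.13],"twist":[0,3,0],"grip":0},{"delta_pos":[-0.77,0,-0.25],"twist":[0,6,0],"grip":0},{"delta_pos":[-1.16,0,-0.34],"twist":[0,9,0],"grip":0},{"delta_pos":[-1.55,0,-0.41],"twist":[0,12,0],"grip":0},{"delta_pos":[-1.95,0,-0.47],"twist":[0,15,0],"grip":0}]';python3 -m pendant '[{"delta_pos":[-0.38,0,-0.12],"twist":[0,3,0],"grip":0},{"delta_pos":[-0.77,0,-0.23],"twist":[0,6,0],"grip":0},{"delta_pos":[-1.16,0,-0.31],"twist":[0,9,0],"grip":0},{"delta_pos":[-1.36,0,-0.34],"twist":[0,10.5,0],"grip":0},{"delta_pos":[-1.55,0,-0.37],"twist":[0,12,0],"grip":0}]'; python3 - <<'E'
from h import *
w=grab('wrist','w17'); F,R=lev(90,25.5); plan(F+[0,0,200],R); print(state()['qpos'].round())
E
```

```text
time_s: 21.4
ee_pos: [589.0, -33.3, 200.8]
ee_rot: [-89.8, 0.0, -146.8]
force: [-0.1, -3.3, 1.2]
gripper_width: 0.3
time_s: 21.9
ee_pos: [599.8, -21.3, 200.7]
ee_rot: [-89.9, 0.1, -158.8]
force: [-2.6, -2.7, -0.3]
gripper_width: 0.4
delta cm [-0.84, 0.07, -0.24] twist [-0.1, 6.2, -0.1]
[-3. 21. 88. -0. 71. 66.]
```

View pics/w17.png

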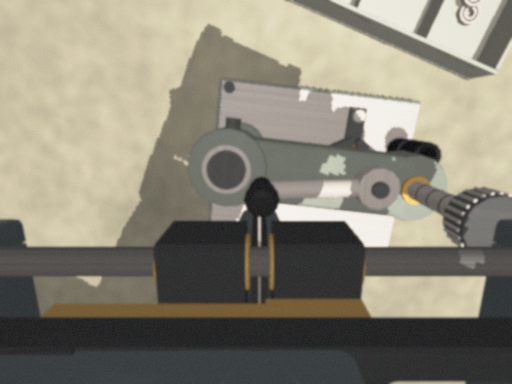

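```bash
python3 -m pendant '[{"delta_pos":[-0.2,0,-0.06],"twist":[0,1.5,0],"grip":0},{"delta_pos":[-0.4,0,-0.12],"twist":[0,3,0],"grip":0},{"delta_pos":[-0.6,0,-0.18],"twist":[0,4.5,0],"grip":0},{"delta_pos":[-0.84,0,-0.24],"twist":[0,6,0],"grip":0},{"delta_pos":[-0.84,0,-0.24],"twist":[0,6,0],"grip":0}]';for i in 1 2; do python3 -m pendant '[{"delta_pos":[-0.05,0,0],"twist":[0,0,0],"grip":0},{"delta_pos":[-0.1,0,0],"twist":[0,0,0],"grip":0},{"delta_pos":[-0.15,0,0],"twist":[0,0,0],"grip":0},{"delta_pos":[-0.2,0,0],"twist":[0,0,0],"grip":0},{"delta_pos":[-0.2,0,0],"twist":[0,0,0],"grip":0}]' | egrep 'pos|for'; done; python3 - <<'E'
from h import *
w=grab('wrist','w18')
p,d,ci=w;W=cloud(d,ci);hsv=cv2.cvtColor(p,cv2.COLOR_RGB2HSV);u,g=gax()
m=(abs(W[...,2]-205)<8)&(hsv[...,2]>90)&(np.hypot(W[...,0]-PIV[0],W[...,1]-PIV[1])<62)&(W[...,1]>PIV[1]-8); P=W[m][:,:2]
vx,vy,x,y=cv2.fitLine(P.astype(np.float32),cv2.DIST_HUBER,0,.01,.01).ravel(); print(len(P),'bar dir deg from x',np.degrees(np.arctan2(vy,vx)),'expect',105,P.mean(0))
E
```

```text
time_s: 22.45
ee_pos: [606.6, -15.6, 200.6]
ee_rot: [-90.0, 0.0, -164.8]
force: [-3.7, -5.5, 1.3]
gripper_width: 0.7
ee_pos: [606.8, -15.6, 200.6]
force: [-7.2, -4.9, 3.1]
ee_pos: [607.2, -15.4, 200.5]
force: [-11.2, -5.4, 4.6]
39 bar dir deg from x 84.34008 expect 105 [635.59913851 -21.50409673]
```

View pics/w18.png

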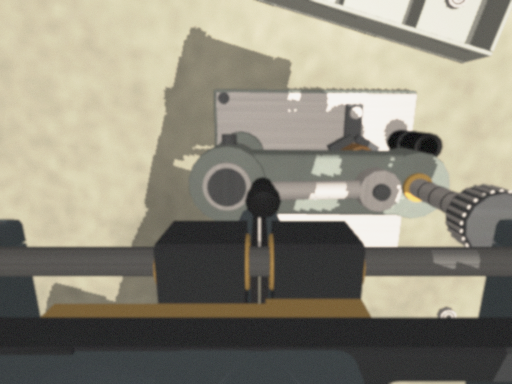

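```bash
python3 -m pendant '[{"delta_pos":[0.3,0,0],"twist":[0,0,0],"grip":0},{"delta_pos":[0.8,0,0],"twist":[0,0,0],"grip":0},{"delta_pos":[2,0,0],"twist":[0,0,0],"grip":0},{"delta_pos":[4,0,0],"twist":[0,0,0],"grip":0},{"delta_pos":[6,-1,0],"twist":[0,0,0],"grip":0}]'; python3 -m pendant '[{"delta_pos":[1,-4,0],"twist":[0,0,0],"grip":0},{"delta_pos":[2,-8,0],"twist":[0,0,0],"grip":0},{"delta_pos":[2,-11,0],"twist":[0,0,0],"grip":0},{"delta_pos":[2,-11,0],"twist":[0,0,0],"grip":0},{"delta_pos":[2,-11,0],"twist":[0,0,0],"grip":0}]'; python3 - <<'E'
from h import *
w=grab('wrist','w19');a=grab('scene','s19')[0];b=grab('side','i19')[0]
q=np.hstack([cv2.resize(a[175:295,220:300],None,fx=5,fy=5,interpolation=3),cv2.resize(b[165:285,240:318],None,fx=5,fy=5,interpolation=3)]);cv2.imwrite('pics/c19.png',q[...,::-1])
for n in ['w19','s19','i19']:
  p,d,ci=load(n);W=cloud(d,ci);u,g=gax()
  P=W[(W[...,2]>216)&(W[...,2]<230)&(np.hypot(W[...,0]-632,W[...,1]+11)<30)];
  if len(P)>3:
    c=np.array(cv2.minEnclosingCircle(P[:,:2].astype(np.float32))[0]); v=c-PIV; print(n,'knob',len(P),c,'u,g',v@u[:2],v@g[:2])
  k=(W[...,2]>150)&(W[...,2]<190)
E
```

```text
time_s: 24.0
ee_pos: [551.7, -29.5, 209.5]
ee_rot: [-90.1, 0.1, -164.7]
force: [-0.3, 0.1, 0.3]
gripper_width: 0.6
time_s: 24.5
ee_pos: [533.5, -35.0, 321.1]
ee_rot: [-90.0, 0.3, -164.7]
force: [0.4, -0.3, -0.8]
gripper_width: 0.4
w19 knob 376 [631.80603027  -9.55574703] u,g 0.03204653796720082 71.5748112658797
s19 knob 28 [634.99273682  -9.54945278] u,g 3.1117977605260845 70.75611070051033
i19 knob 28 [632.70263672 -12.4681263 ] u,g 0.14432263921170183 68.52961009402159
```

View pics/w19.png

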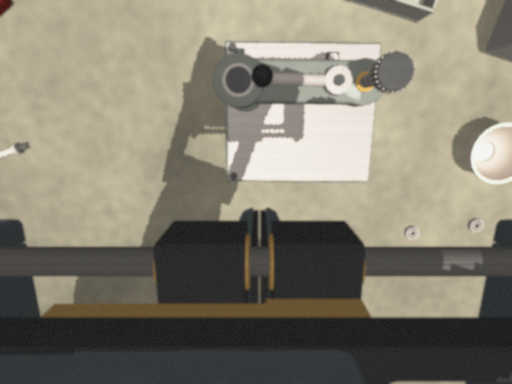

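View pics/c19.png

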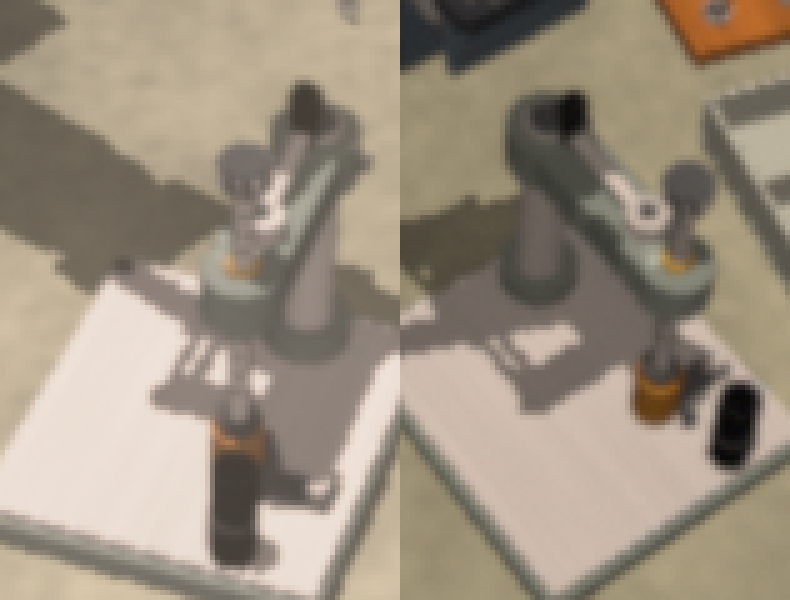

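```bash
python3 - <<'E'
from h import *
for n in ['s13','i13','s19','i19']:
  p,d,ci=load(n);W=cloud(d,ci);near=np.hypot(W[...,0]-658,W[...,1]+106)<20;z=W[...,2]
  P=W[near&(z>236)&(z<265)];T=P[P[:,2]>244];S=W[(z>84)&(z<94)&(np.hypot(W[...,0]-687,W[...,1]+152)<22)]
  print(n,'head',len(T),np.median(T,0).round(1),'socket',S.mean(0).round(1))
for a,b in [('scene0','s19'),('side0','i19')]:
  D=np.abs(load(a)[0].astype(int)-load(b)[0]).max(-1)>40
  k,l,st,c=cv2.connectedComponentsWithStats(D.astype(np.uint8))
  print(a,[s.tolist() for s in st[1:] if s[4]>25])
job.job_done(); print(state()['time_s'])
E
```

```text
s13 head 78 [ 660.3 -106.8  248.6] socket [ 688.1 -151.2   88.3]
i13 head 77 [ 658.  -108.1  247.9] socket [ 687.1 -153.4   88.3]
s19 head 77 [ 659.9 -106.6  248.6] socket [ 687.7 -151.    88.6]
i19 head 80 [ 657.9 -108.1  247.9] socket [ 686.6 -152.9   88.1]
scene0 [[0, 0, 51, 96, 2705], [167, 0, 108, 156, 6190], [126, 10, 7, 57, 264], [146, 74, 6, 54, 202], [160, 80, 9, 46, 158], [0, 103, 49, 159, 3748], [144, 133, 27, 28, 311], [89, 139, 17, 17, 157], [92, 155, 16, 14, 98], [42, 157, 237, 180, 10274], [142, 172, 23, 15, 61], [107, 183, 29, 10, 120], [272, 191, 20, 25, 211], [246, 197, 7, 12, 67], [264, 197, 10, 8, 65], [287, 228, 24, 17, 173]]
side0 [[9, 0, 11, 6, 53], [0, 6, 281, 174, 16617], [213, 12, 9, 6, 44], [223, 12, 18, 4, 60], [0, 66, 19, 37, 428], [44, 86, 58, 150, 2547], [0, 149, 91, 235, 7578], [262, 183, 18, 21, 208], [293, 192, 10, 7, 44], [104, 204, 178, 52, 4551], [264, 207, 6, 11, 52], [271, 209, 15, 6, 59], [286, 240, 10, 10, 76], [97, 242, 147, 142, 6135], [85, 245, 11, 14, 63], [78, 249, 22, 28, 182], [103, 275, 5, 13, 26], [105, 274, 88, 110, 374], [94, 280, 10, 14, 81], [107, 291, 73, 93, 647], [80, 296, 15, 11, 56], [0, 311, 48, 73, 261]]
the job is handed in; nothing more can be done
the job is handed in; nothing more can be done
```

The height gauge is set and locked on the sleeve, and I handed the job in at about 24.6 s of the 54 s allowed.

**Sleeve:** I gripped it with tilted fingers, slid it under the rod and released it. It was about 1 mm short, so I gave it one gentle push home with the fingertips. The wrist camera then put it within 0.5 mm of the rod axis.

**Rod:** I pressed the head down slowly until it stopped dead at 248.3 mm with 7.7 N. The expected height was 248 mm. The head stayed at the same height after locking.

**Lever:** I swung the knob round until it hit its end stop, at about 11–13 N sideways. From the knob position, the wrist and side cameras put the lever at about 90°, lying along the arm. The scene camera read it about 3 mm (roughly 2.5°) further round, which I put down to calibration error.

**Other objects:** The socket's position was unchanged within about 0.5 mm between the pictures before and after swinging the lever. The before-and-after pictures show changes only at the robot, its shadows, the rod and the lever. The robot had backed away from everything before I handed in.

I did not measure the foot directly against the sleeve top. That contact is inferred from the stop height, the force and the pictures.

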